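Wind down the screw press with its removable crank

TASK

A pack of glued sheets is waiting in the little screw press. Take the loose crank from the cork mat, fit it fully home on the square end of the press's spindle without ramming it, and wind it clockwise (seen from above) until you feel the platen close firmly on the pack, but do not overtighten and crush it. Then lift the crank off and lay it gently back down flat in the middle of the cork mat, with the pack still held firmly and everything else left where it is.

Things in the scene. Friction and masses are not known exactly. Their poses are not given: they have to be found in the camera images.
- crank: Loose dark steel crank, 0.3 to 0.45 kg, flat on the mat. Square upright hub 34 x 34 mm, 50 mm high, at one end; from its foot a flat arm 22 mm wide, 12 mm thick runs along the crank's +x to 89 mm from the hub axis. Blind square socket in the underside, 17.6 mm wide, 27 mm deep, 2 mm chamfer; its sides, the hub's and the arm's are parallel. Origin: hub axis, at the underside; z up.
- crank_knob (a point): Middle of the crank's upright round black knob, which spins freely on the arm: 24 mm diameter, 48 mm tall, from 14 to 62 mm above the crank's underside. This point is 75 mm from the hub axis along the crank's +x and 38 mm above the underside.
- crank_middle (a point): Point on the underside of the crank, midway between the hub axis and the knob axis (37.5 mm from each).
- mat: Fixed cork mat 190 x 150 mm, 4 mm thick, where the crank is kept. Origin at the centre of its underside, on the table.
- press: Fixed grey screw press. Base plate 150 (x) x 220 (y) mm, 20 mm thick; a round column at y = +-88 mm; a bridge 44 mm wide over them along y, from 85 to 110 mm above the table. Origin at the centre of the base's underside, on the table.
- spindle: Press's vertical spindle, mid-bridge; turns, never rises. Origin: on its axis, on its round collar (32 mm diameter), 116 mm above the table, where a seated crank's underside rests. z up; x, y along the sides of its square end. It starts at any angle; the crank fits in any of four quarter-turns, with 0.8 mm play each side. Clockwise from above drives the platen down, 6 mm per radian.
- spindle_top (a point): Top of the spindle's steel square end, 24 mm above the collar. The square is 16 mm wide (its top 2 mm only 13.5 mm).
- platen: Sprung steel plate 100 x 120 x 8 mm that the spindle drives down. Origin: centre of its underside, at first 48 to 58 mm above the table. Winding it free takes 0.2 N m (2 to 3 N at the knob); this friction holds it where left (up to 45 N). On the pack it presses 60 N more per radian; each newton adds 0.006 N m, so 30 N adds 2.4 N at the knob. Right is 20 to 45 N; over 55 N crushes the pack.
- pack_a: A pack of glued card and plywood sheets, 90 x 90 mm. The packs are 15 to 23 mm thick, each different, thickness not known beforehand. One of the two packs lies on the press's base under the platen, the other waits on the waiting board. Origin at the centre of its underside, 20 mm above the table.
- pack_b: The other pack of sheets, 90 x 90 mm, of another thickness. Origin at the centre of its underside, 20 mm above the table.
- waiting_board: Fixed plywood board 140 x 140 x 20 mm, further back, on which the pack that is not in the press waits. Origin at the centre of its underside.
- pencil_pot: Blue pot of pencils, 72 mm wide, 90 mm high (pencils to 160 mm), standing to the side: leave alone. Origin at the centre of its underside.
- phone: Black phone 150 x 72 x 9 mm lying on the table: leave alone. Origin at the centre of its underside.
- tape_roll: Roll of clear tape lying flat, 60 mm diameter, 20 mm high, between press and mat: leave alone. Origin at the centre of its underside.
- glue_stick: Upright glue stick, 29 mm diameter, 90 mm high, between press and mat: leave alone. Origin at the centre of its underside.
- scissors: Scissors lying on the table to the side: leave alone. Origin near their pivot end, on the table.
Not all that is in view belongs to the job. What is meant by the mat is not yellow, and is the larger of those in its own colour.

How it is judged:
By the outcome, as a careful person would: the job done as asked, in the order asked, and still so for the second after the job is handed in, with the robot touching nothing.
It also fails if it takes over 72 s, if anything falls off the work surface, if the arm or the gripper's body presses on something with over 40 N, if the wrist force passes 120 N, or if a joint passes its speed limit or range.

ROBOT

A 6-joint arm with a two-finger parallel gripper is mounted at the origin on the work surface. World frame = base frame: x ahead of the robot, y to its left, z up, the work surface at z = 0. Lengths are in m, angles in rad, forces in N, time in s.
With the tool pointing down it reaches from about 0.35 to 0.925 m from the base axis. Payload 6.4 kg.
Tool frame: the origin (TCP) lies at the very end of the fingers, on their centre line; the grasp point (between the pads) lies 19 mm behind it; z points along the fingers, y is the direction in which the jaws open and shut (so a half turn about z gives the same grasp; the last joint's range is limited). The gripper opens to 94 mm and grips with 3 to 60 N. Pads are 16 mm wide; open, the fingers measure 119 mm over their backs; the gripper's body (75 mm by 177 mm) begins 78 mm behind the grasp point.
Start: joints at [1.132, 0.245, 1.558, -0, 1.339, -0.174], TCP at [0.17, 0.627, 0.205] pointing down, gripper open.
Joint ranges: [-3.13, 3.13], [-1.02, 2.26], [0.13, 2.54], [-0.95, 4.09], [0.21, 2.88], [-2.74, 2.74]. Speed limits (rad/s): [2.57, 2.57, 3.14, 3.14, 3.14, 3.14].

INTERFACE

Orientations are given as a unit quaternion [w, x, y, z].
In Python, from rig import state, viewer, r gives the robot as it stands.
- The arm moves only by the tool jog_arm, never from a script. Its argument "steps" is a list of rows, each an object with "delta_pos": the shift along the tool's x, y, z in mm, a list of three; "rot": the turn, a rotation vector about the tool's x, y, z in rad, a list of three; "jaw": the finger opening in mm, from 0 to 94. In form: [{"delta_pos": [tx, ty, tz], "rot": [ax, ay, az], "jaw": jaw}, ...]. A call has 1 to 20 rows; each row is the pose to reach, as a shift and turn from the pose commanded when the call began, along the tool's axes at that moment; what a row does not reach only later rows make up. A row lasts 1/10 s, in which the tool goes at most 50 mm and 8.59 degrees, less where a joint would pass 70% of its speed; a pose out of reach is approached as far as the arm can. A call with a gripper value outside its range is refused whole. The fingers move at their own pace and stop on an object; "newtons" is the grip in N (left out, the last holds). Time passes only in rows, so rows that repeat a pose let the fingers close. It gives the time, the measured TCP pose, the force and the opening at its end, in the units of the state.
- state(): the state, without advancing time (a new reading comes with each control period).
- viewer.read_camera(name): name is "scene" or "top"; returns the picture (480x640x3 uint8, red, green, blue); there is no depth.
- viewer.get_calibration(name): a dict with "fx", "fy", "cx", "cy" (pixels), "k1" (the pictures are not rectified: a ray, as slopes to the right and down, at radius r is drawn at 1 + k1 r^2 times it, then the intrinsics apply), "T" (4x4, takes a point from camera to world coordinates). Camera axes: x right, y down, z forward; pixel columns grow to the right and rows downward; lengths in m; the calibration is good to about 2 mm. A picture is of the moment at which its call begins. get_calibration takes no time and is no camera call.
- r.sign_off(): hands the job in, once; it reports no verdict.
The state is a dict: "time_s": time; "joint_positions": joint angles; "joint_velocities": joint speeds; "tau": joint torques, N m; "position": TCP position; "eef_rot": TCP orientation; "wrist_force": force on the tool from outside, world axes, zero at the start; "moment": the same for the moment, N m; "gripper_width": finger opening in m.
Only numpy, scipy, OpenCV 4.12 (cv2) and the standard library are available. Lean on these libraries where they do the work, as an engineer would, in place of code of your own. Each camera call takes 0.05 s, during which the arm holds its last target.

## Working session

There is one attempt and no reset: what is moved stays moved. The work goes in short steps, Python scripts to look and compute and a tool call to move; the robot and the scene stay as the last step left them, time stands still between calls to the robot, and variables do not carry over. Pictures are saved under pics/ and viewed, and the job is handed in when it is done.

Besides the shell and the picture viewer there is one more tool, called after "Call:" in YAML: its name, and indented under it one key for each argument. jog_arm: Moves the arm, as the interface text tells. Its arguments: {"type":"object","properties":{"steps":{"type":"array"},"newtons":{"type":"number"}},"required":["steps"]}

```bash
ls; mkdir -p pics; python3 - <<'E'
from rig import state, viewer, r
import cv2
for n in ("scene","top"):
    im=viewer.read_camera(n); cv2.imwrite(f"pics/{n}0.png",im[:,:,::-1])
    print(n,viewer.get_calibration(n))
print(state())
E
```

```text
pics
scene {'fx': 605.0642569826598, 'fy': 605.0642569826598, 'cx': 330.4291203875607, 'cy': 248.0661355431994, 'k1': -0.01259663930934675, 'T': array([[ 0.21719642,  0.59506283, -0.77377384,  1.85005458],
       [ 0.97602241, -0.14404659,  0.16318955, -0.22143893],
       [-0.01435145, -0.79066479, -0.61208106,  1.16439722],
       [ 0.        ,  0.        ,  0.        ,  1.        ]])}
top {'fx': 550.9901939459837, 'fy': 550.9901939459837, 'cx': 311.83184952792044, 'cy': 247.6685199567656, 'k1': -0.16982713096076946, 'T': array([[-2.21725321e-03, -9.86592052e-01,  1.63190708e-01,
         2.98687528e-01],
       [-9.99997128e-01,  2.33593031e-03,  5.35345650e-04,
         5.57502596e-02],
       [-9.09369885e-04, -1.63189053e-01, -9.86594398e-01,
         1.60435739e+00],
       [ 0.00000000e+00,  0.00000000e+00,  0.00000000e+00,
         1.00000000e+00]])}
{'time_s': 0.1, 'joint_positions': array([ 1.13189360e+00,  2.45726451e-01,  1.55885558e+00, -1.91643047e-05,
        1.33869405e+00, -1.74100908e-01]), 'joint_velocities': array([-0.00036266, -0.00163367, -0.00345695,  0.00278311, -0.00249654,
       -0.00017428]), 'tau': array([ 2.80456215e-04, -4.16914916e+01, -3.15524054e+01,  6.86731911e-02,
        3.09646118e-02, -4.79438449e-05]), 'position': array([0.16988992, 0.62686081, 0.20448656]), 'eef_rot': array([-2.45077602e-04,  1.32012177e-01,  9.91247737e-01, -8.05298891e-04]), 'wrist_force': array([-1.14162125, -0.02346061, -0.81499506]), 'moment': array([ 0.03465669, -0.04680934,  0.0532133 ]), 'gripper_width': 0.093864485667972}
```

View pics/scene0.png

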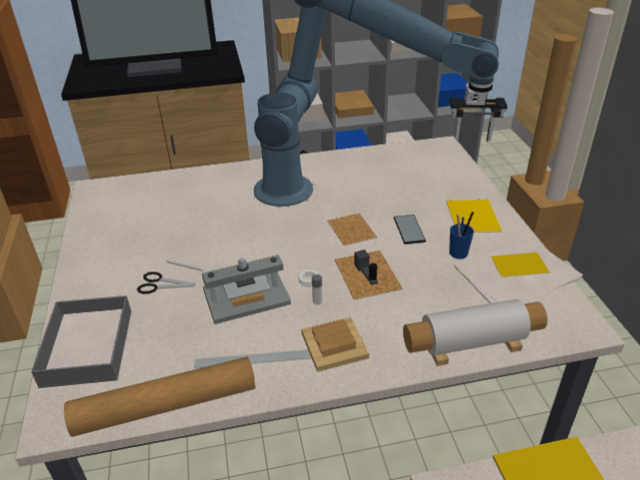

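View pics/top0.png

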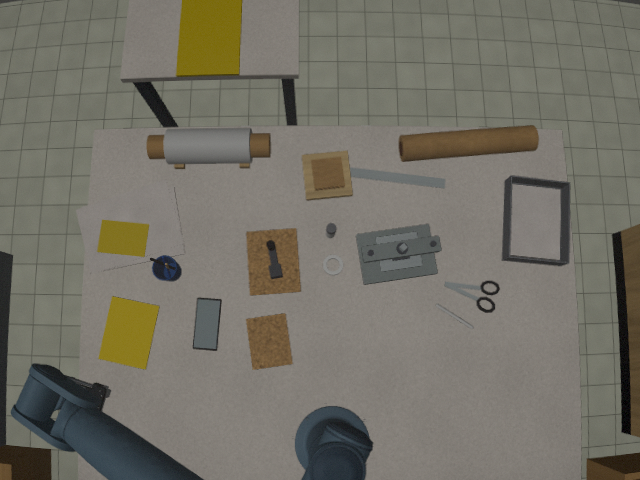

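```bash
python3 - <<'E'
import cv2, numpy as np
t=cv2.imread("pics/top0.png"); s=cv2.imread("pics/scene0.png")
a=cv2.resize(t[220:300,235:335],None,fx=7,fy=7,interpolation=cv2.INTER_CUBIC)
cv2.imwrite("pics/t_crank.png",a)
cv2.imwrite("pics/t_press.png",cv2.resize(t[215:290,350:450],None,fx=8,fy=8,interpolation=cv2.INTER_CUBIC)[:600])
cv2.imwrite("pics/s_crank.png",cv2.resize(s[240:305,330:410],None,fx=9,fy=9,interpolation=cv2.INTER_CUBIC))
cv2.imwrite("pics/s_press.png",cv2.resize(s[250:325,195:295],None,fx=8,fy=8,interpolation=cv2.INTER_CUBIC))
E
```

```text
(no output)
```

View pics/t_crank.png

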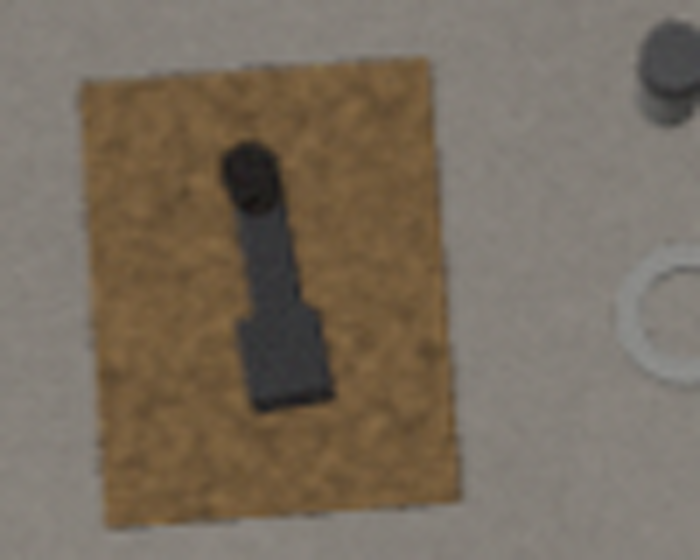

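View pics/t_press.png

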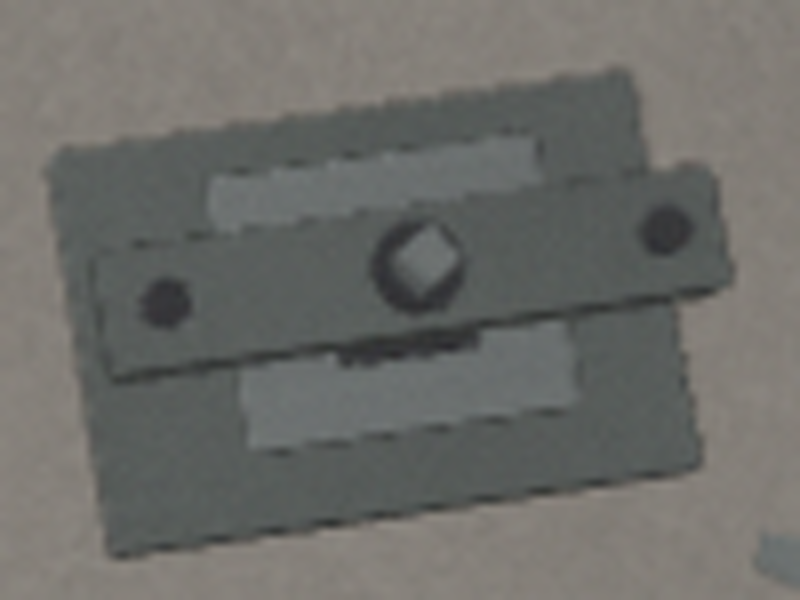

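View pics/s_crank.png

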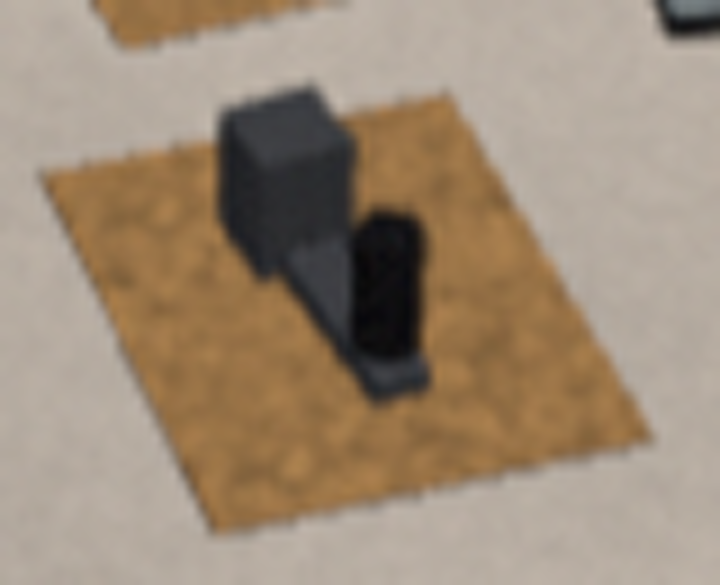

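View pics/s_press.png

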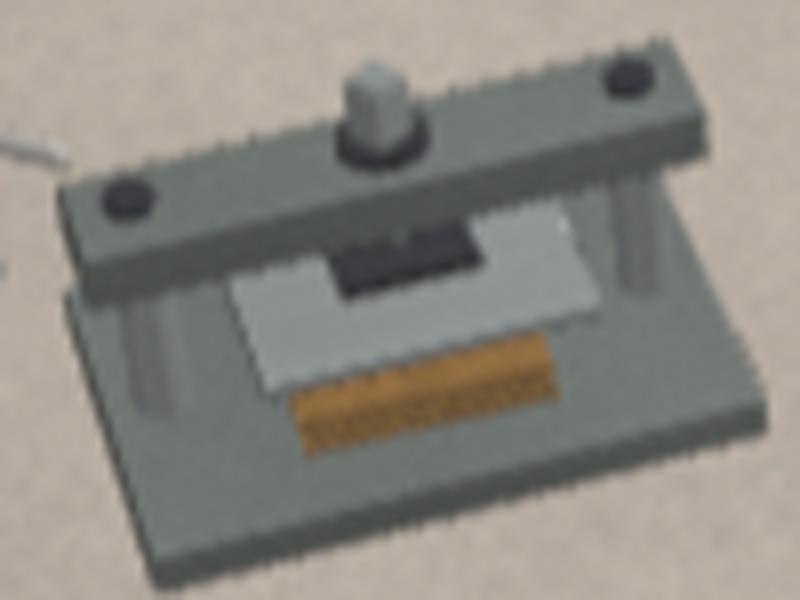

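```bash
cat > h.py <<'E'
import cv2, numpy as np
from rig import state, viewer, r
C={n:viewer.get_calibration(n) for n in("scene","top")}
def ray(n,p):
    c=C[n];K=np.array([[c['fx'],0,c['cx']],[0,c['fy'],c['cy']],[0,0,1]])
    u=cv2.undistortPoints(np.array([[p]],float),K,np.array([c['k1'],0,0,0.]))[0,0]
    T=np.array(c['T']);return T[:3,3],T[:3,:3]@np.array([u[0],u[1],1])
def onz(n,p,z):
    o,d=ray(n,p);return o+d*(z-o[2])/d[2]
def tri(ps,pt):
    A=[];b=[]
    for n,p in(("scene",ps),("top",pt)):
        o,d=ray(n,p);d=d/np.linalg.norm(d);P=np.eye(3)-np.outer(d,d);A.append(P);b.append(P@o)
    x=np.linalg.lstsq(np.vstack(A),np.hstack(b),rcond=None)[0]
    return x,np.linalg.norm(np.vstack(A)@x-np.hstack(b))
def proj(n,X):
    c=C[n];K=np.array([[c['fx'],0,c['cx']],[0,c['fy'],c['cy']],[0,0,1]])
    Ti=np.linalg.inv(np.array(c['T']));R=Ti[:3,:3]
    return cv2.projectPoints(np.array([X],float),cv2.Rodrigues(R)[0],Ti[:3,3],K,np.array([c['k1'],0,0,0.]))[0][0,0]
def crop(n,x0,y0,x1,y1,f,out,im=None):
    if im is None: im=viewer.read_camera(n)[:,:,::-1]
    a=cv2.resize(im[y0:y1,x0:x1],None,fx=f,fy=f,interpolation=cv2.INTER_CUBIC)
    for x in range(x0,x1,5): cv2.line(a,(int((x-x0+.5)*f),0),(int((x-x0+.5)*f),6 if x%10 else 14),(0,255,255),1)
    for y in range(y0,y1,5): cv2.line(a,(0,int((y-y0+.5)*f)),(6 if y%10 else 14,int((y-y0+.5)*f)),(0,255,255),1)
    a=cv2.convertScaleAbs(a,alpha=1.4,beta=0)
    cv2.imwrite(f"pics/{out}.png",a[:600,:800])
E
python3 - <<'E'
from h import *
t=cv2.imread("pics/top0.png"); s=cv2.imread("pics/scene0.png")
for n,im in(("top",t),("scene",s)):
    hsv=cv2.cvtColor(im,cv2.COLOR_BGR2HSV)
    m=cv2.inRange(hsv,(8,80,60),(22,255,255))
    if n=="top": box=(240,222,306,302)
    else: box=(330,246,406,300)
    x0,y0,x1,y1=box
    mm=m[y0:y1,x0:x1]
    cs,_=cv2.findContours(mm,cv2.RETR_EXTERNAL,cv2.CHAIN_APPROX_NONE)
    c=max(cs,key=cv2.contourArea); c=cv2.convexHull(c)
    q=cv2.approxPolyDP(c,4,True)[:,0]+[x0,y0]
    print(n,"mat corners",q.tolist())
    P=[onz(n,p,0.004) for p in q.astype(float)]
    P=np.array(P);print(P.round(4).tolist(),"ctr",P.mean(0).round(4))
# press base approx
for n,p in(("top",(402,247)),):
    print("spindle top",onz(n,p,.14))
E
python3 - <<'E'
from h import *
t=cv2.imread("pics/top0.png"); s=cv2.imread("pics/scene0.png")
crop("top",390,235,420,265,20,"tsp",t)
crop("scene",227,250,257,280,20,"ssp",s)
crop("top",255,232,295,284,11,"tcr",t)
crop("scene",348,245,388,290,13,"scr",s)
E
```

```text
top mat corners [[295, 228], [300, 290], [250, 294], [247, 232]]
[[0.6226, 0.1064, 0.004], [0.4386, 0.0913, 0.004], [0.427, 0.2371, 0.004], [0.611, 0.2488, 0.004]] ctr [0.5248 0.1709 0.004 ]
scene mat corners [[380, 251], [401, 288], [353, 298], [335, 259]]
[[0.4339, 0.2345, 0.004], [0.6144, 0.2447, 0.004], [0.6234, 0.0999, 0.004], [0.4398, 0.0897, 0.004]] ctr [0.5279 0.1672 0.004 ]
spindle top [ 0.54216016 -0.1874855   0.14      ]
```

View pics/tsp.png

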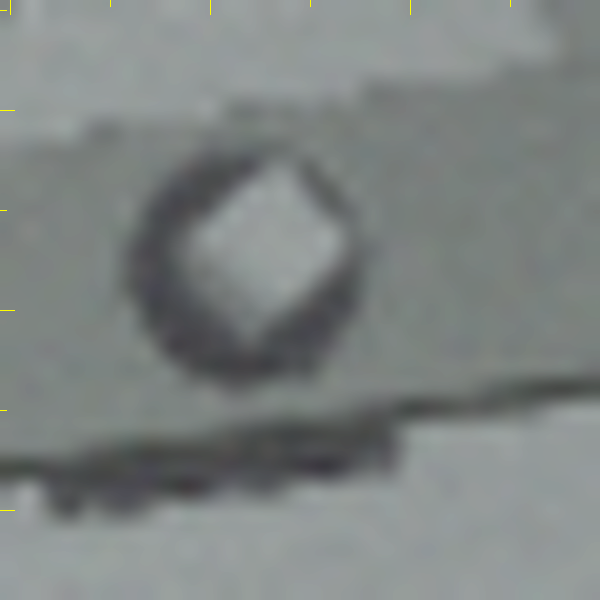

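View pics/ssp.png

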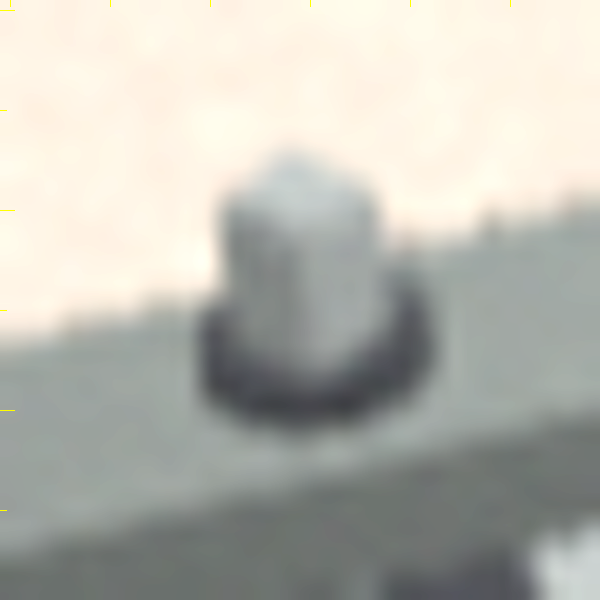

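View pics/tcr.png

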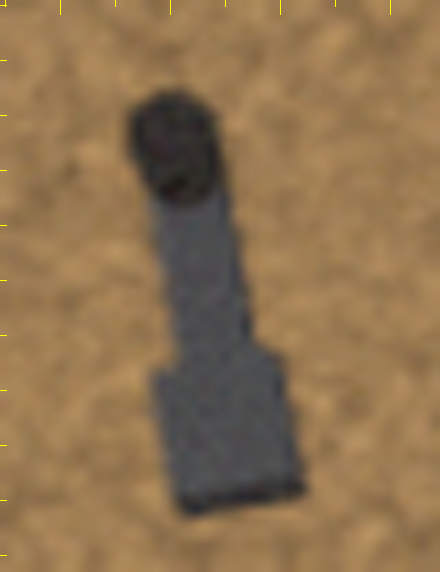

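View pics/scr.png

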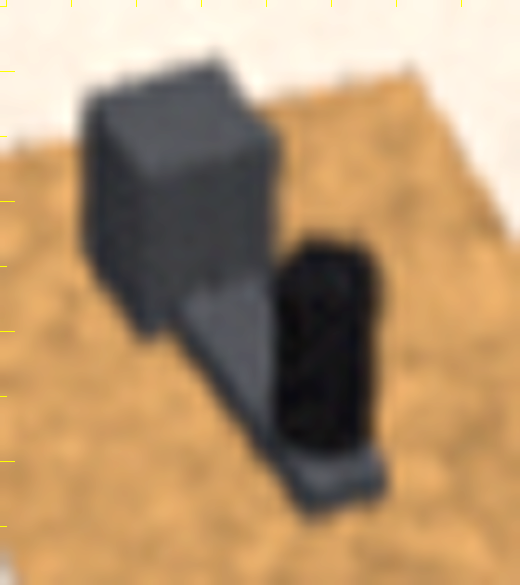

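```bash
python3 - <<'E'
from h import *
def P(n,u,x0,y0,f): return (x0+(u[0]+.5)/f-.5, y0+(u[1]+.5)/f-.5)
T=lambda u:P("t",u,255,232,11); S=lambda u:P("s",u,348,245,13)
ht=[T(u) for u in((155,372),(282,352),(302,485),(179,500))]; hs=[S(u) for u in((90,98),(217,62),(272,135),(148,178))]
A=np.array([onz("top",p,.054) for p in ht]);B=np.array([onz("scene",p,.054) for p in hs])
print("hub top",A.mean(0),B.mean(0), tri(np.mean(hs,0),np.mean(ht,0)))
for Q in(A,B): print([ (np.linalg.norm(Q[i]-Q[(i+1)%4]).round(4), np.degrees(np.arctan2(*(Q[(i+1)%4]-Q[i])[[1,0]])).round(1)) for i in range(4)])
kt=onz("top",T((171,134)),.066);ks=onz("scene",S((328,268)),.066)
print("knob",kt,ks)
for h,k in((A.mean(0),kt),(B.mean(0),ks)):
    d=k-h;print("yaw",np.degrees(np.arctan2(d[1],d[0])),np.hypot(d[0],d[1]))
# arm edges in top at z=.016
for e in(((158,230),(176,350)),((226,205),(246,335))):
    a,b=[onz("top",T(u),.016) for u in e];d=a-b;print("arm edge yaw",np.degrees(np.arctan2(d[1],d[0])))
t=lambda u:P("t",u,390,235,20); s=lambda u:P("s",u,227,250,20)
st=[t(u) for u in((195,238),(281,158),(350,240),(264,315))]
Q=np.array([onz("top",p,.139) for p in st]);print("spindle top",Q.mean(0).round(4));print([ (np.linalg.norm(Q[i]-Q[(i+1)%4]).round(4), np.degrees(np.arctan2(*(Q[(i+1)%4]-Q[i])[[1,0]])).round(1)) for i in range(4)])
ss=[s(u) for u in((222,200),(292,150),(378,200),(300,240))]
Q=np.array([onz("scene",p,.139) for p in ss]);print("spindle top scene",Q.mean(0).round(4));print([ (np.linalg.norm(Q[i]-Q[(i+1)%4]).round(4), np.degrees(np.arctan2(*(Q[(i+1)%4]-Q[i])[[1,0]])).round(1)) for i in range(4)])
print("collar top", onz("top",t((245,262)),.115), onz("scene",s((317,340)),.116))
st=state();print(st['position'],st['eef_rot'],st['joint_positions'])
E
```

```text
hub top [0.49010183 0.1600316  0.054     ] [0.49415331 0.15824787 0.054     ] (array([0.49037541, 0.15978295, 0.05078525]), np.float64(0.0006561739086296227))
[(np.float64(0.0332), np.float64(-81.1)), (np.float64(0.035), np.float64(-171.2)), (np.float64(0.0319), np.float64(96.9)), (np.float64(0.0339), np.float64(11.1))]
[(np.float64(0.0322), np.float64(100.9)), (np.float64(0.0295), np.float64(10.0)), (np.float64(0.0324), np.float64(-74.8)), (np.float64(0.0319), np.float64(-170.1))]
knob [0.56475492 0.17494826 0.066     ] [0.56781551 0.17169298 0.066     ]
yaw 11.299632619333387 0.07612877390307925
yaw 10.343981297755805 0.07487917699308148
arm edge yaw 9.004884710728888
arm edge yaw 9.112605116224474
spindle top [ 0.5439 -0.1908  0.139 ]
[(np.float64(0.0163), np.float64(-47.7)), (np.float64(0.0145), np.float64(-141.1)), (np.float64(0.0158), np.float64(130.4)), (np.float64(0.014), np.float64(40.8))]
spindle top scene [ 0.546  -0.1937  0.139 ]
[(np.float64(0.0135), np.float64(129.8)), (np.float64(0.0171), np.float64(36.9)), (np.float64(0.0128), np.float64(-61.3)), (np.float64(0.0146), np.float64(-139.7))]
collar top [ 0.54457465 -0.19096254  0.115     ] [ 0.54851485 -0.19380359  0.116     ]
[0.16988992 0.62686081 0.20448656] [-2.45077602e-04  1.32012177e-01  9.91247737e-01 -8.05298891e-04] [ 1.13189360e+00  2.45726451e-01  1.55885558e+00 -1.91643047e-05
  1.33869405e+00 -1.74100908e-01]
```

```bash
cat >> h.py <<'E'
from scipy.spatial.transform import Rotation as Ro
def pose():
    s=state();q=s['eef_rot'];R=Ro.from_quat([q[1],q[2],q[3],q[0]]).as_matrix();return s,np.array(s['position']),R
def yaw(R): return np.degrees(np.arctan2(R[1,1],R[0,1]))
def rel(tx,ty,tz,yy=None):
    s,p,R=pose()
    d=R.T@(np.array([tx,ty,tz])-p)*1000
    print("pos",p.round(4),"yyaw",yaw(R).round(2),"j",np.degrees(s['joint_positions']).round(1),"t",s['time_s'])
    print("delta",d.round(1))
    if yy is not None:
        Rt=np.column_stack([[-np.sin(np.radians(yy)-0) *-1*-1,np.cos(np.radians(yy)),0],[np.cos(np.radians(yy)),np.sin(np.radians(yy)),0],[0,0,-1]])
        Rt[:,0]=np.cross(Rt[:,1],Rt[:,2])
        print("rot",Ro.from_matrix(R.T@Rt).as_rotvec().round(4))
    print("F",np.round(s['wrist_force'],2),"M",np.round(s['moment'],3),"w",round(s['gripper_width'],4))
E
python3 -c "
from h import *
rel(.491,.1595,.14,10)"
```

```text
pos [0.1699 0.6269 0.2045] yyaw 74.83 j [ 64.9  14.1  89.3  -0.   76.7 -10. ] t 0.1
delta [-432.3 -366.9   65. ]
rot [-1.6000e-03  7.0000e-04  1.1315e+00]
F [-1.14 -0.02 -0.81] M [ 0.035 -0.047  0.053] w 0.0939
```

Call:
jog_arm:
  steps:
    - {"delta_pos": [-432,-367,65],"rot": [0,0,1.131],"jaw": 64}
    - {"delta_pos": [-432,-367,65],"rot": [0,0,1.131],"jaw": 64}
    - {"delta_pos": [-432,-367,65],"rot": [0,0,1.131],"jaw": 64}
    - {"delta_pos": [-432,-367,65],"rot": [0,0,1.131],"jaw": 64}
    - {"delta_pos": [-432,-367,65],"rot": [0,0,1.131],"jaw": 64}
    - {"delta_pos": [-432,-367,65],"rot": [0,0,1.131],"jaw": 64}
    - {"delta_pos": [-432,-367,65],"rot": [0,0,1.131],"jaw": 64}
    - {"delta_pos": [-432,-367,65],"rot": [0,0,1.131],"jaw": 64}
    - {"delta_pos": [-432,-367,65],"rot": [0,0,1.131],"jaw": 64}
    - {"delta_pos": [-432,-367,65],"rot": [0,0,1.131],"jaw": 64}
    - {"delta_pos": [-432,-367,65],"rot": [0,0,1.131],"jaw": 64}
    - {"delta_pos": [-432,-367,65],"rot": [0,0,1.131],"jaw": 64}
    - {"delta_pos": [-432,-367,65],"rot": [0,0,1.131],"jaw": 64}
    - {"delta_pos": [-432,-367,65],"rot": [0,0,1.131],"jaw": 64}
    - {"delta_pos": [-432,-367,65],"rot": [0,0,1.131],"jaw": 64}
    - {"delta_pos": [-432,-367,65],"rot": [0,0,1.131],"jaw": 64}
  newtons: 5

```text
time_s: 1.7
position: [0.4904, 0.1612, 0.1405]
eef_rot: [-0.0, 0.642, 0.767, 0.0]
wrist_force: [0.4, -0.2, -0.1]
gripper_width: 0.0641
```

```bash
python3 -c "
from h import *
rel(.491,.1595,.022,10)
crop('scene',320,220,420,295,8,'s1');crop('top',235,215,335,290,8,'t1')"
```

```text
pos [0.4904 0.1612 0.1405] yyaw 10.14 j [  5.6   0.  111.8   0.   68.2  -4.5] t 1.7
delta [ -1.8   0.3 118.5]
rot [ 0.     -0.0001  0.0024]
F [ 0.35 -0.21 -0.14] M [-0.062  0.042  0.045] w 0.0641
```

View pics/s1.png

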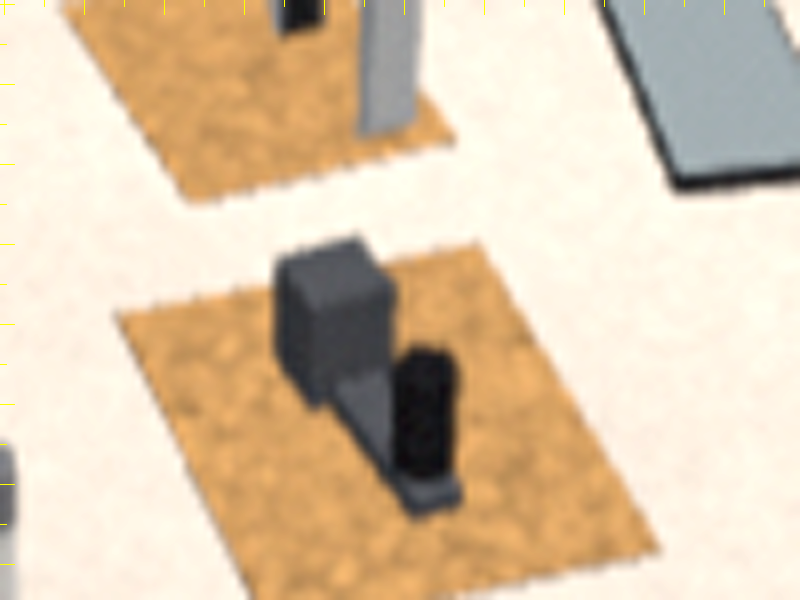

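Call:
jog_arm:
  steps:
    - {"delta_pos": [-0.5,0,40],"rot": [0,0,0],"jaw": 64}
    - {"delta_pos": [-0.5,0,70],"rot": [0,0,0],"jaw": 64}
    - {"delta_pos": [-0.5,0,90],"rot": [0,0,0],"jaw": 64}
    - {"delta_pos": [-0.5,0,105],"rot": [0,0,0],"jaw": 64}
    - {"delta_pos": [-0.5,0,114],"rot": [0,0,0],"jaw": 64}
    - {"delta_pos": [-0.5,0,114],"rot": [0,0,0],"jaw": 64}

```text
time_s: 2.4
position: [0.4901, 0.1598, 0.0254]
eef_rot: [-0.001, 0.642, 0.766, -0.001]
wrist_force: [0.5, 0.3, -1.0]
gripper_width: 0.0639
```

```bash
python3 -c "
from h import *
rel(.491,.1595,.022,10)
crop('scene',320,220,420,295,8,'s2');crop('top',235,215,335,290,8,'t2')"
```

```text
pos [0.4901 0.1598 0.0254] yyaw 10.06 j [  5.4  10.4 114.6  -0.   55.1  -4.6] t 2.4
delta [-0.5  0.9  3.4]
rot [-0.0023 -0.0001  0.0011]
F [ 0.51  0.29 -0.99] M [-0.051  0.04   0.015] w 0.0639
```

View pics/s2.png

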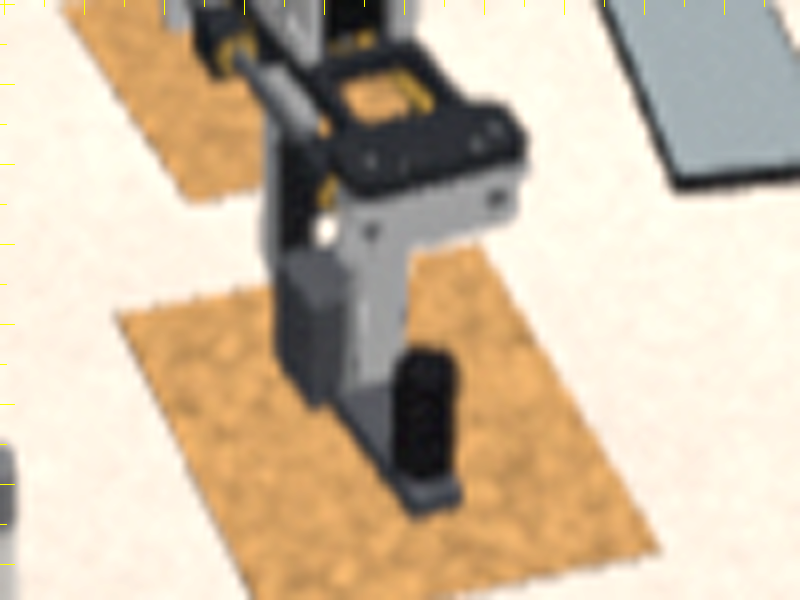

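Fingers straddle the hub along the arm as intended, the inner finger between hub and knob (about px 366,262). Squeeze gently to centre on x.

Call:
jog_arm:
  steps:
    - {"delta_pos": [0,0,0],"rot": [0,0,0],"jaw": 20}
    - {"delta_pos": [0,0,0],"rot": [0,0,0],"jaw": 20}
    - {"delta_pos": [0,0,0],"rot": [0,0,0],"jaw": 20}
    - {"delta_pos": [0,0,0],"rot": [0,0,0],"jaw": 20}
    - {"delta_pos": [0,0,0],"rot": [0,0,0],"jaw": 20}
    - {"delta_pos": [0,0,0],"rot": [0,0,0],"jaw": 20}
  newtons: 8

```text
time_s: 3.1
position: [0.4913, 0.1596, 0.0268]
eef_rot: [0.0, 0.643, 0.766, 0.0]
wrist_force: [-1.2, 0.2, 3.2]
gripper_width: 0.034
```

```bash
python3 -c "
from h import *
rel(.491,.1595,.022,10)"
```

```text
pos [0.4913 0.1596 0.0268] yyaw 10.03 j [  5.4  10.3 114.6  -0.   55.1  -4.6] t 3.1
delta [-0.1 -0.3  4.8]
rot [0.0003 0.0001 0.0006]
F [-1.18  0.18  3.16] M [-0.037  0.15   0.055] w 0.034
```

Call:
jog_arm:
  steps:
    - {"delta_pos": [0,0,0],"rot": [0,0,0],"jaw": 62}
    - {"delta_pos": [0,0,0],"rot": [0,0,0],"jaw": 62}
    - {"delta_pos": [0,0,0],"rot": [0,0,0],"jaw": 62}
    - {"delta_pos": [0,0,0],"rot": [0,0,-0.14],"jaw": 62}
    - {"delta_pos": [0,0,0],"rot": [0,0,-0.28],"jaw": 62}
    - {"delta_pos": [0,0,0],"rot": [0,0,-0.42],"jaw": 62}
    - {"delta_pos": [0,0,0],"rot": [0,0,-0.56],"jaw": 62}
    - {"delta_pos": [0,0,0],"rot": [0,0,-0.7],"jaw": 62}
    - {"delta_pos": [0,0,0],"rot": [0,0,-0.84],"jaw": 62}
    - {"delta_pos": [0,0,0],"rot": [0,0,-0.98],"jaw": 62}
    - {"delta_pos": [0,0,0],"rot": [0,0,-1.12],"jaw": 62}
    - {"delta_pos": [0,0,0],"rot": [0,0,-1.26],"jaw": 62}
    - {"delta_pos": [0,0,0],"rot": [0,0,-1.4],"jaw": 62}
    - {"delta_pos": [0,0,0],"rot": [0,0,-1.52],"jaw": 62}
    - {"delta_pos": [0,0,5],"rot": [0,0,-1.57],"jaw": 62}
    - {"delta_pos": [0,0,5],"rot": [0,0,-1.571],"jaw": 62}
    - {"delta_pos": [0,0,5],"rot": [0,0,-1.571],"jaw": 62}

```text
time_s: 4.8
position: [0.4909, 0.1596, 0.0213]
eef_rot: [-0.0, -0.087, 0.996, 0.0]
wrist_force: [0.6, 0.4, 0.2]
gripper_width: 0.0623
```

```bash
python3 -c "
from h import *
rel(.4913,.1596,.022,100)
crop('scene',320,220,420,295,8,'s3')"
```

```text
pos [0.4909 0.1596 0.0213] yyaw 99.97 j [  5.4  10.9 114.6   0.   54.5 -94.6] t 4.8
delta [-0.3 -0.1 -0.7]
rot [ 0.0001 -0.0004 -0.0005]
F [0.56 0.37 0.2 ] M [ 0.027 -0.049  0.046] w 0.0623
```

View pics/s3.png

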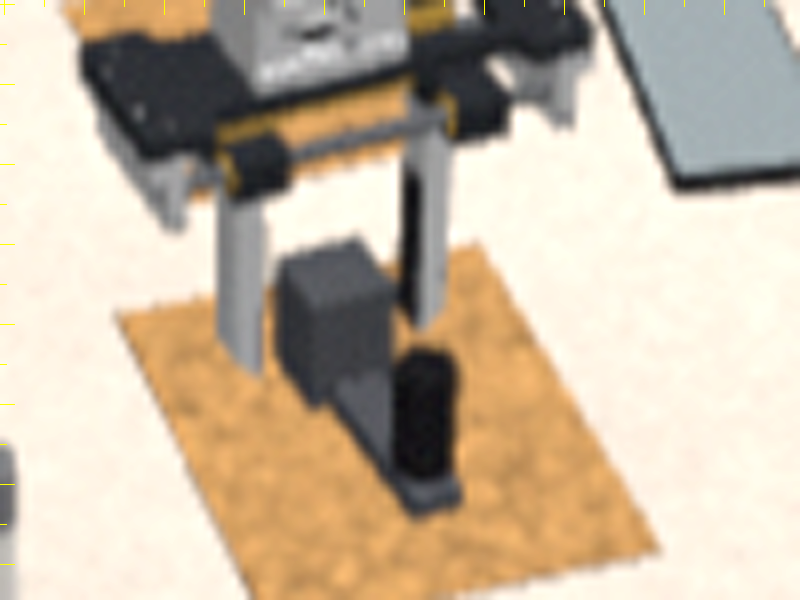

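Call:
jog_arm:
  steps:
    - {"delta_pos": [0,0,0],"rot": [0,0,0],"jaw": 20}
    - {"delta_pos": [0,0,0],"rot": [0,0,0],"jaw": 20}
    - {"delta_pos": [0,0,0],"rot": [0,0,0],"jaw": 20}
    - {"delta_pos": [0,0,0],"rot": [0,0,0],"jaw": 20}
    - {"delta_pos": [0,0,0],"rot": [0,0,0],"jaw": 20}
    - {"delta_pos": [0,0,0],"rot": [0,0,0],"jaw": 20}
    - {"delta_pos": [0,0,-5],"rot": [0,0,0],"jaw": 20}
    - {"delta_pos": [0,0,-20],"rot": [0,0,0],"jaw": 20}
    - {"delta_pos": [0,0,-50],"rot": [0,0,0],"jaw": 20}
    - {"delta_pos": [0,0,-90],"rot": [0,0,0],"jaw": 20}
    - {"delta_pos": [0,0,-130],"rot": [0,0,0],"jaw": 20}
    - {"delta_pos": [0,0,-160],"rot": [0,0,0],"jaw": 20}
    - {"delta_pos": [0,0,-180],"rot": [0,0,0],"jaw": 20}
    - {"delta_pos": [0,0,-180],"rot": [0,0,0],"jaw": 20}
  newtons: 50

```text
time_s: 6.25
position: [0.4926, 0.1596, 0.2043]
eef_rot: [0.003, -0.088, 0.996, -0.0]
wrist_force: [0.7, 0.1, -3.6]
gripper_width: 0.0338
```

```bash
python3 -c "
from h import *
rel(.544,-.1915,.190,40.5)"
```

```text
pos [0.4926 0.1596 0.2043] yyaw 100.04 j [  5.4  -4.1 108.7  -0.   75.  -94.6] t 6.25
delta [  10.7 -354.7   14.6]
rot [0.0021 0.0054 1.0392]
F [ 0.68  0.06 -3.63] M [ 0.013  0.077 -0.016] w 0.0338
```

Call:
jog_arm:
  steps:
    - {"delta_pos": [1,-20,0],"rot": [0,0,0.06],"jaw": 20}
    - {"delta_pos": [2,-55,0],"rot": [0,0,0.17],"jaw": 20}
    - {"delta_pos": [3,-95,0],"rot": [0,0,0.29],"jaw": 20}
    - {"delta_pos": [4,-135,0],"rot": [0,0,0.41],"jaw": 20}
    - {"delta_pos": [5,-175,0],"rot": [0,0,0.53],"jaw": 20}
    - {"delta_pos": [6,-215,0],"rot": [0,0,0.65],"jaw": 20}
    - {"delta_pos": [7,-255,0],"rot": [0,0,0.77],"jaw": 20}
    - {"delta_pos": [8,-295,5],"rot": [0,0,0.89],"jaw": 20}
    - {"delta_pos": [9,-330,10],"rot": [0,0,0.99],"jaw": 20}
    - {"delta_pos": [9,-350,15],"rot": [0,0,1.03],"jaw": 20}
    - {"delta_pos": [9,-355,20],"rot": [0,0,1.039],"jaw": 20}
    - {"delta_pos": [9,-355,20],"rot": [0,0,1.039],"jaw": 20}
    - {"delta_pos": [9,-355,20],"rot": [0,0,1.039],"jaw": 20}

```text
time_s: 7.55
position: [0.5436, -0.1901, 0.1806]
eef_rot: [-0.001, 0.418, 0.909, 0.0]
wrist_force: [-0.3, -0.1, -4.7]
gripper_width: 0.0341
```

```bash
python3 -c "
from h import *
rel(.544,-.1915,.160,40.5)
crop('scene',205,215,280,290,8,'s4');crop('top',365,200,440,275,8,'t4')"
```

```text
pos [ 0.5436 -0.1901  0.1806] yyaw 40.61 j [-30.6   5.6 101.5   0.   73.  -71.2] t 7.55
delta [-1.3 -0.6 20.6]
rot [-0.0002 -0.0021  0.0019]
F [-0.26 -0.14 -4.73] M [-0.005  0.069  0.009] w 0.0341
```

View pics/s4.png

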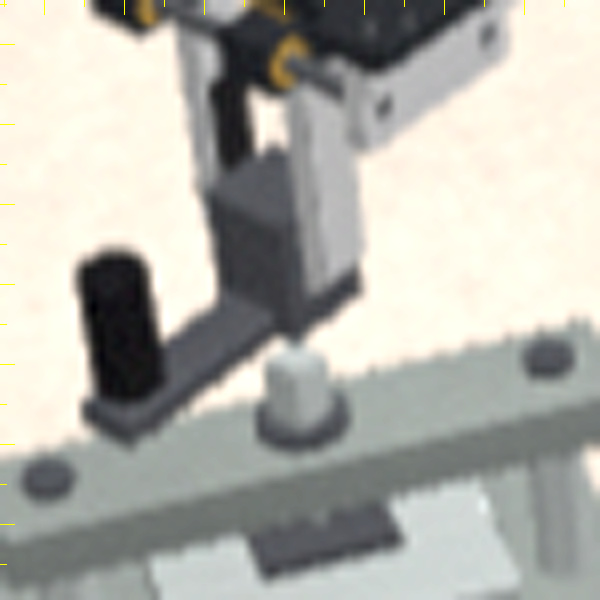

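View pics/t4.png

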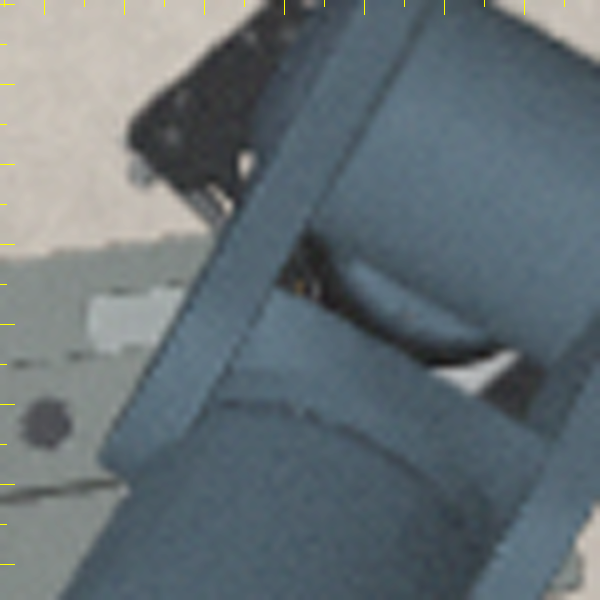

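```bash
python3 - <<'E'
from h import *
crop('scene',210,230,255,275,13,'s5')
crop('scene',205,240,235,275,16,'s6')
E
```

```text
(no output)
```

View pics/s5.png

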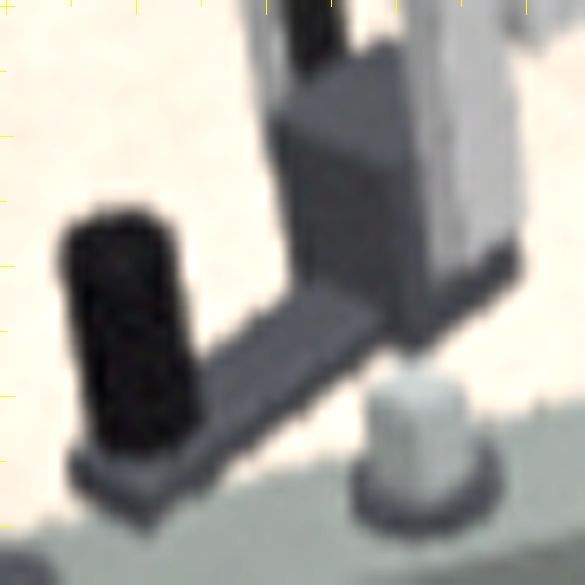

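```bash
python3 - <<'E'
from h import *
def ang(p,q): return np.degrees(np.arctan2(q[0]-p[0],q[1]-p[1]))
c=np.array([.544,-.1915,.163])
for th in (0,3,6,9,12):
    R=Ro.from_euler('z',-49.5,degrees=True)*Ro.from_euler('y',th,degrees=True)
    f=lambda v:proj("scene",c+R.apply(np.array(v)))
    print(th,"knob",ang(f((.075,0,.062)),f((.075,0,.014))).round(1),f((.075,0,.062)).round(1),"hub edge",ang(f((.017,-.017,.05)),f((.017,-.017,.012))).round(1), "arm low edge", (f((.089,-.011,0))).round(1),(f((.017,-.011,0))).round(1))
E
```

```text
0 knob 9.2 [218.3 247.5] hub edge 8.2 arm low edge [214.5 267.4] [233.9 253.6]
3 knob 12.3 [217.7 249.3] hub edge 11.2 arm low edge [214.8 268.8] [233.9 253.8]
6 knob 15.5 [217.  251.2] hub edge 14.3 arm low edge [215.1 270.1] [234.  254.1]
9 knob 19.0 [216.5 253. ] hub edge 17.7 arm low edge [215.5 271.3] [234.  254.3]
12 knob 22.7 [216.  254.9] hub edge 21.2 arm low edge [216.  272.5] [234.1 254.5]
```

Call:
jog_arm:
  steps:
    - {"delta_pos": [0,0,8],"rot": [0,0,0],"jaw": 20}
    - {"delta_pos": [0,0,16],"rot": [0,0,0],"jaw": 20}
    - {"delta_pos": [0,0,20],"rot": [0,0,0],"jaw": 20}
    - {"delta_pos": [0,0,22],"rot": [0,0,0],"jaw": 20}
    - {"delta_pos": [0,0,22],"rot": [0,0,0],"jaw": 20}
  newtons: 60

```text
time_s: 8.25
position: [0.5438, -0.1914, 0.1588]
eef_rot: [-0.0, 0.419, 0.908, 0.0]
wrist_force: [0.6, -0.8, -4.0]
gripper_width: 0.0336
```

```bash
python3 -c "
from h import *
crop('scene',210,235,255,280,13,'s7')
rel(.544,-.1915,.133,40.5)"
```

```text
pos [ 0.5441 -0.1916  0.1593] yyaw 40.5 j [-30.7   7.  102.4  -0.   70.7 -71.2] t 8.3
delta [ 0.1 -0.  26.3]
rot [-0.0001 -0.0002  0.0001]
F [-0.42  0.17 -3.26] M [ 0.018  0.093 -0.003] w 0.0336
```

View pics/s7.png

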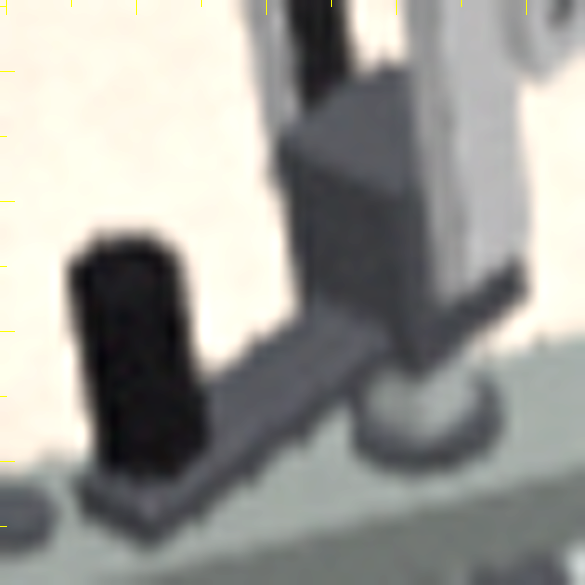

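Call:
jog_arm:
  steps:
    - {"delta_pos": [0,0,1],"rot": [0,0,0],"jaw": 20}
    - {"delta_pos": [0,0,2],"rot": [0,0,0],"jaw": 20}
    - {"delta_pos": [0,0,3],"rot": [0,0,0],"jaw": 20}
    - {"delta_pos": [0,0,4],"rot": [0,0,0],"jaw": 20}
    - {"delta_pos": [0,0,4],"rot": [0,0,0],"jaw": 20}

```text
time_s: 8.8
position: [0.544, -0.1915, 0.1553]
eef_rot: [-0.0, 0.419, 0.908, 0.0]
wrist_force: [-1.4, -0.0, -4.0]
gripper_width: 0.0337
```

Call:
jog_arm:
  steps:
    - {"delta_pos": [0,0,1],"rot": [0,0,0],"jaw": 20}
    - {"delta_pos": [0,0,2],"rot": [0,0,0],"jaw": 20}
    - {"delta_pos": [0,0,3],"rot": [0,0,0],"jaw": 20}
    - {"delta_pos": [0,0,3],"rot": [0,0,0],"jaw": 20}

```text
time_s: 9.2
position: [0.544, -0.1915, 0.1522]
eef_rot: [-0.0, 0.419, 0.908, 0.0]
wrist_force: [0.3, -1.2, -3.8]
gripper_width: 0.0336
```

Call:
jog_arm:
  steps:
    - {"delta_pos": [0,0,1],"rot": [0,0,0],"jaw": 20}
    - {"delta_pos": [0,0,2],"rot": [0,0,0],"jaw": 20}
    - {"delta_pos": [0,0,3],"rot": [0,0,0],"jaw": 20}
    - {"delta_pos": [0,0,4],"rot": [0,0,0],"jaw": 20}
    - {"delta_pos": [0,0,4],"rot": [0,0,0],"jaw": 20}

```text
time_s: 9.7
position: [0.544, -0.1915, 0.1482]
eef_rot: [-0.0, 0.419, 0.908, 0.0]
wrist_force: [-0.2, -0.4, -4.0]
gripper_width: 0.0338
```

```bash
python3 -c "
from h import *
rel(.544,-.1915,.133,40.5)"
```

```text
pos [ 0.544  -0.1915  0.1482] yyaw 40.51 j [-30.6   7.7 102.8  -0.   69.5 -71.2] t 9.7
delta [-0.  -0.  15.2]
rot [-0.0001 -0.0003  0.0002]
F [-0.21 -0.38 -4.04] M [-0.022  0.096 -0.009] w 0.0338
```

Call:
jog_arm:
  steps:
    - {"delta_pos": [0,0,1.5],"rot": [0,0,0],"jaw": 20}
    - {"delta_pos": [0,0,3],"rot": [0,0,0],"jaw": 20}
    - {"delta_pos": [0,0,4.5],"rot": [0,0,0],"jaw": 20}
    - {"delta_pos": [0,0,6],"rot": [0,0,0],"jaw": 20}
    - {"delta_pos": [0,0,7.5],"rot": [0,0,0],"jaw": 20}
    - {"delta_pos": [0,0,9],"rot": [0,0,0],"jaw": 20}
    - {"delta_pos": [0,0,10.5],"rot": [0,0,0],"jaw": 20}
    - {"delta_pos": [0,0,11.5],"rot": [0,0,0],"jaw": 20}
    - {"delta_pos": [0,0,12],"rot": [0,0,0],"jaw": 20}
    - {"delta_pos": [0,0,12],"rot": [0,0,0],"jaw": 20}

```text
time_s: 10.7
position: [0.5441, -0.1915, 0.1364]
eef_rot: [-0.0, 0.419, 0.908, 0.0]
wrist_force: [0.5, 0.1, -4.2]
gripper_width: 0.0336
```

```bash
python3 -c "
from h import *
rel(.544,-.1915,.133,40.5)"
```

```text
pos [ 0.5441 -0.1915  0.1364] yyaw 40.51 j [-30.7   8.5 103.3  -0.   68.3 -71.2] t 10.7
delta [ 0.1 -0.   3.4]
rot [-0.0001 -0.0001  0.0001]
F [ 0.5   0.1  -4.18] M [0.033 0.089 0.045] w 0.0336
```

Call:
jog_arm:
  steps:
    - {"delta_pos": [0,0,0.5],"rot": [0,0,0],"jaw": 20}
    - {"delta_pos": [0,0,1],"rot": [0,0,0],"jaw": 20}
    - {"delta_pos": [0,0,1.5],"rot": [0,0,0],"jaw": 20}
    - {"delta_pos": [0,0,2],"rot": [0,0,0],"jaw": 20}
    - {"delta_pos": [0,0,2.5],"rot": [0,0,0],"jaw": 20}
    - {"delta_pos": [0,0,2.5],"rot": [0,0,0],"jaw": 20}

```text
time_s: 11.3
position: [0.5441, -0.1915, 0.1338]
eef_rot: [-0.0, 0.419, 0.908, 0.0]
wrist_force: [0.5, -0.6, -4.4]
gripper_width: 0.0338
```

Call:
jog_arm:
  steps:
    - {"delta_pos": [0,0,0.3],"rot": [0,0,0],"jaw": 20}
    - {"delta_pos": [0,0,0.6],"rot": [0,0,0],"jaw": 20}
    - {"delta_pos": [0,0,0.9],"rot": [0,0,0],"jaw": 20}
    - {"delta_pos": [0,0,0.9],"rot": [0,0,0],"jaw": 20}

```text
time_s: 11.7
position: [0.5442, -0.1916, 0.1335]
eef_rot: [0.0, 0.419, 0.908, -0.0]
wrist_force: [-1.4, 1.3, -0.0]
gripper_width: 0.0334
```

Call:
jog_arm:
  steps:
    - {"delta_pos": [0,0,0],"rot": [0,0,0.06],"jaw": 20}
    - {"delta_pos": [0,0,0],"rot": [0,0,0.12],"jaw": 20}
    - {"delta_pos": [0,0,0],"rot": [0,0,0.18],"jaw": 20}
    - {"delta_pos": [0,0,0],"rot": [0,0,0.24],"jaw": 20}
    - {"delta_pos": [0,0,0],"rot": [0,0,0.3],"jaw": 20}

```text
time_s: 12.2
position: [0.5438, -0.1919, 0.1335]
eef_rot: [-0.0, 0.55, 0.835, -0.001]
wrist_force: [-2.8, -0.1, -0.2]
gripper_width: 0.0336
```

```bash
python3 -c "
from h import *
rel(.544,-.1915,.133,40.5)
im=viewer.read_camera('scene')[:,:,::-1];cv2.imwrite('pics/sw0.png',im)
crop('scene',195,245,295,320,8,'s8',im);print(state()['moment'])"
```

```text
pos [ 0.5438 -0.1919  0.1335] yyaw 23.23 j [-3.070e+01  8.700e+00  1.034e+02 -1.000e-01  6.800e+01 -5.390e+01] t 12.2
delta [0.3 0.3 0.5]
rot [-1.300e-03  2.000e-04 -3.015e-01]
F [-2.76 -0.11 -0.2 ] M [-0.009  0.654  0.185] w 0.0336
[-0.0107452   0.76090082  0.12363072]
```

View pics/s8.png

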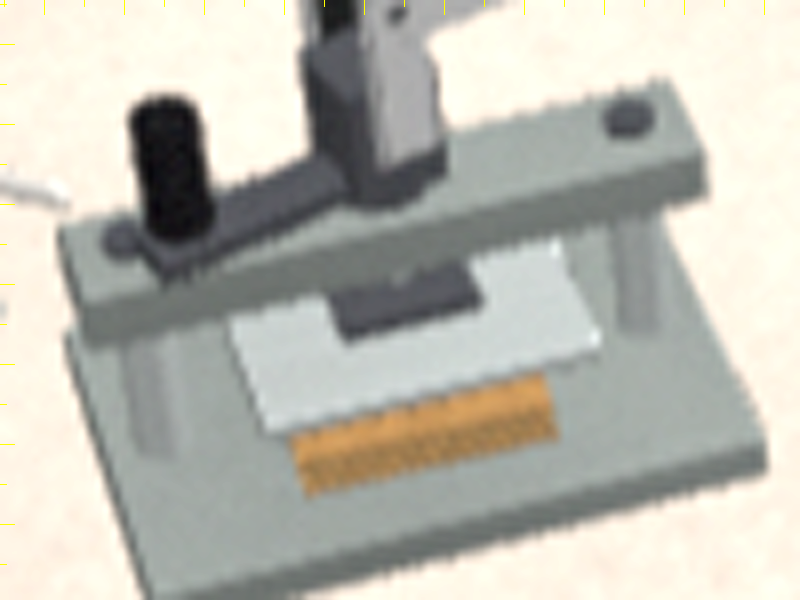

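```bash
python3 - <<'E'
from h import *
g=lambda u:(350+(u[0]+.5)/8-.5,215+(u[1]+.5)/8-.5)
a=onz("top",g((165,302)),.112);b=onz("top",g((667,230)),.112);d=a-b
y=np.arctan2(d[1],d[0]);print(np.degrees(y),np.linalg.norm(d),(a+b)/2)
ex=np.array([np.sin(y),-np.cos(y),0]);c=np.array([.5438,-.1916,0])-np.array([-.003,.0015,0])
if ex[0]<0: ex=-ex
ey=np.array([-ex[1],ex[0],0])
s=lambda P:(lambda q:((q[0]-195+.5)*8-.5,(q[1]-245+.5)*8-.5))(proj("scene",P))
for z in (.036,.038,.04,.042,.044): print("pack front top L/R",z,np.round(s(c+ex*.045-ey*.045+[0,0,z])),np.round(s(c+ex*.045+ey*.045+[0,0,z])))
print("pack bottom",np.round(s(c+ex*.045-ey*.045+[0,0,.02])),np.round(s(c+ex*.045+ey*.045+[0,0,.02])))
for z in (.040,.044,.048,.052,.056): print("platen bottom",z,np.round(s(c+ex*.05-ey*.06+[0,0,z])),np.round(s(c+ex*.05+ey*.06+[0,0,z])))
E
```

```text
98.03029488994494 0.17716596066937323 [ 0.54460289 -0.19139858  0.112     ]
pack front top L/R 0.036 [312. 461.] [566. 396.]
pack front top L/R 0.038 [311. 457.] [565. 392.]
pack front top L/R 0.04 [311. 452.] [565. 388.]
pack front top L/R 0.042 [310. 448.] [564. 383.]
pack front top L/R 0.044 [310. 444.] [564. 379.]
pack bottom [317. 495.] [569. 430.]
platen bottom 0.04 [271. 473.] [610. 386.]
platen bottom 0.044 [270. 464.] [609. 378.]
platen bottom 0.048 [268. 455.] [608. 369.]
platen bottom 0.052 [267. 447.] [608. 360.]
platen bottom 0.056 [266. 438.] [607. 352.]
```

Call:
jog_arm:
  steps:
    - {"delta_pos": [0,0,0],"rot": [0,0,0],"jaw": 62}
    - {"delta_pos": [0,0,-1],"rot": [0,0,0],"jaw": 62}
    - {"delta_pos": [0,0,-2],"rot": [0,0,0],"jaw": 62}
    - {"delta_pos": [0,0,-2],"rot": [0,0,-0.14],"jaw": 62}
    - {"delta_pos": [0,0,-2],"rot": [0,0,-0.28],"jaw": 62}
    - {"delta_pos": [0,0,-2],"rot": [0,0,-0.42],"jaw": 62}
    - {"delta_pos": [0,0,-2],"rot": [0,0,-0.56],"jaw": 62}
    - {"delta_pos": [0,0,-2],"rot": [0,0,-0.7],"jaw": 62}
    - {"delta_pos": [0,0,-2],"rot": [0,0,-0.84],"jaw": 62}
    - {"delta_pos": [0,0,-2],"rot": [0,0,-0.98],"jaw": 62}
    - {"delta_pos": [0,0,-2],"rot": [0,0,-1.12],"jaw": 62}
    - {"delta_pos": [0,0,-2],"rot": [0,0,-1.26],"jaw": 62}
    - {"delta_pos": [0,0,-2],"rot": [0,0,-1.4],"jaw": 62}
    - {"delta_pos": [0,0,-1],"rot": [0,0,-1.53],"jaw": 62}
    - {"delta_pos": [0,0,-1],"rot": [0,0,-1.571],"jaw": 62}
    - {"delta_pos": [0,0,-1],"rot": [0,0,-1.571],"jaw": 62}

```text
time_s: 13.85
position: [0.5445, -0.1916, 0.1344]
eef_rot: [0.0, -0.202, 0.979, -0.0]
wrist_force: [-0.0, -1.1, -0.1]
gripper_width: 0.0619
```

```bash
python3 -c "
from h import *
im=viewer.read_camera('scene')[:,:,::-1]
rel(.544,-.1915,.133,113.3)
crop('scene',195,235,295,310,8,'s9',im)"
```

```text
pos [ 0.5445 -0.1916  0.1344] yyaw 113.29 j [ -30.6    8.6  103.3    0.    68.  -143.9] t 13.9
delta [0.4 0.3 1.4]
rot [-0.0007  0.0006 -0.0001]
F [0.1  0.98 0.16] M [ 0.014  0.013 -0.04 ] w 0.062
```

View pics/s9.png

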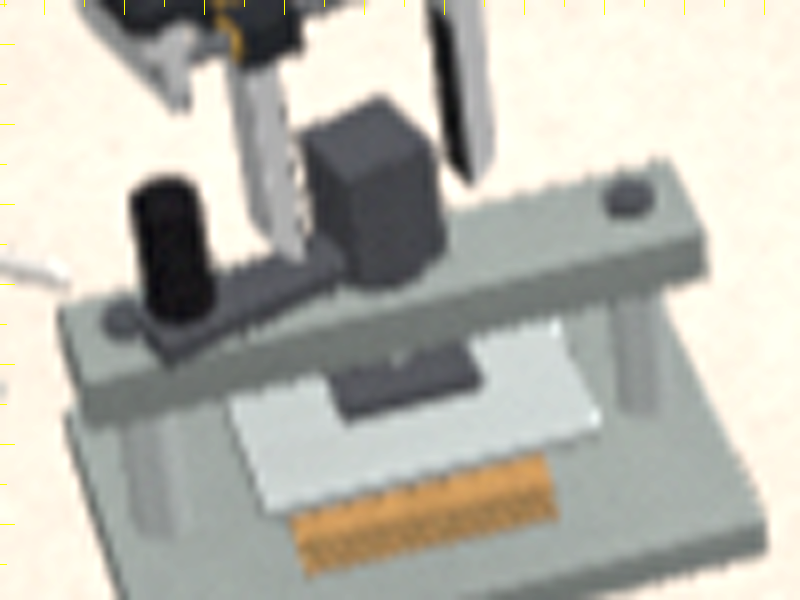

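Call:
jog_arm:
  steps:
    - {"delta_pos": [0,0,0],"rot": [0,0,0],"jaw": 20}
    - {"delta_pos": [0,0,0],"rot": [0,0,0],"jaw": 20}
    - {"delta_pos": [0,0,0],"rot": [0,0,0],"jaw": 20}
    - {"delta_pos": [0,0,0],"rot": [0,0,0],"jaw": 20}
    - {"delta_pos": [0,0,0],"rot": [0,0,0],"jaw": 20}
    - {"delta_pos": [0,0,0],"rot": [0,0,0],"jaw": 20}
    - {"delta_pos": [0,0,0],"rot": [0,0,0.08],"jaw": 20}
    - {"delta_pos": [0,0,0],"rot": [0,0,0.16],"jaw": 20}
    - {"delta_pos": [0,0,0],"rot": [0,0,0.24],"jaw": 20}
    - {"delta_pos": [0,0,0],"rot": [0,0,0.32],"jaw": 20}
    - {"delta_pos": [0,0,0],"rot": [0,0,0.4],"jaw": 20}
    - {"delta_pos": [0,0,0],"rot": [0,0,0.48],"jaw": 20}
    - {"delta_pos": [0,0,0],"rot": [0,0,0.56],"jaw": 20}
    - {"delta_pos": [0,0,0],"rot": [0,0,0.64],"jaw": 20}
    - {"delta_pos": [0,0,0],"rot": [0,0,0.72],"jaw": 20}
    - {"delta_pos": [0,0,0],"rot": [0,0,0.8],"jaw": 20}
  newtons: 60

```text
time_s: 15.5
position: [0.5443, -0.1922, 0.1341]
eef_rot: [0.0, 0.197, 0.98, -0.001]
wrist_force: [1.2, -3.2, -1.4]
gripper_width: 0.0336
```

```bash
python3 -c "
from h import *
rel(.544,-.1915,.133,113.3)
im=viewer.read_camera('scene')[:,:,::-1];print(state()['moment'])
crop('scene',195,245,295,320,8,'s10',im)"
```

```text
pos [ 0.5443 -0.1922  0.1341] yyaw 67.33 j [-3.070e+01  8.700e+00  1.033e+02 -1.000e-01  6.790e+01 -9.800e+01] t 15.5
delta [0.5 0.5 1.1]
rot [-1.500e-03  5.000e-04 -8.023e-01]
F [ 1.16 -3.18 -1.42] M [-0.513 -0.144  0.234] w 0.0336
[-0.50241107 -0.15198213  0.13727517]
```

View pics/s10.png

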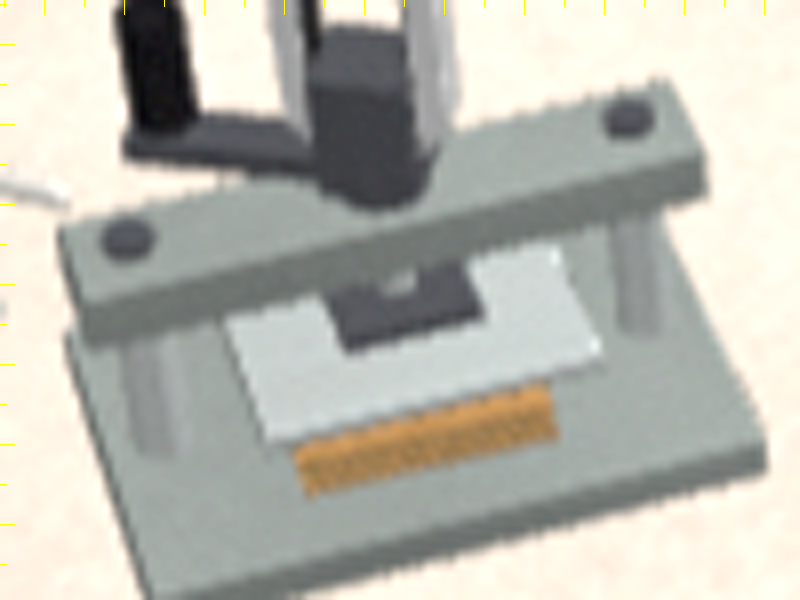

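Call:
jog_arm:
  steps:
    - {"delta_pos": [0,0,0],"rot": [0,0,0.08],"jaw": 20}
    - {"delta_pos": [0,0,0],"rot": [0,0,0.16],"jaw": 20}
    - {"delta_pos": [0,0,0],"rot": [0,0,0.24],"jaw": 20}
    - {"delta_pos": [0,0,0],"rot": [0,0,0.32],"jaw": 20}
    - {"delta_pos": [0,0,0],"rot": [0,0,0.4],"jaw": 20}
    - {"delta_pos": [0,0,0],"rot": [0,0,0.48],"jaw": 20}
    - {"delta_pos": [0,0,0],"rot": [0,0,0.56],"jaw": 20}
    - {"delta_pos": [0,0,0],"rot": [0,0,0.64],"jaw": 20}
    - {"delta_pos": [0,0,0],"rot": [0,0,0.72],"jaw": 20}
    - {"delta_pos": [0,0,0],"rot": [0,0,0.8],"jaw": 20}
    - {"delta_pos": [0,0,0],"rot": [0,0,0.88],"jaw": 20}
    - {"delta_pos": [0,0,0],"rot": [0,0,0.96],"jaw": 20}
    - {"delta_pos": [0,0,0],"rot": [0,0,1.04],"jaw": 20}
    - {"delta_pos": [0,0,0],"rot": [0,0,1.12],"jaw": 20}

```text
time_s: 16.95
position: [0.5439, -0.1925, 0.1342]
eef_rot: [0.001, 0.687, 0.727, -0.001]
wrist_force: [-1.0, -4.6, -0.2]
gripper_width: 0.0341
```

```bash
python3 -c "
from h import *
rel(.544,-.1915,.133,113.3)
im=viewer.read_camera('scene')[:,:,::-1];print(state()['moment'])
crop('scene',195,245,295,320,8,'s11',im)"
```

```text
pos [ 0.5439 -0.1925  0.1342] yyaw 3.25 j [-3.070e+01  8.700e+00  1.033e+02 -1.000e-01  6.800e+01 -3.390e+01] t 16.95
delta [1.  0.1 1.2]
rot [-2.3000e-03  9.0000e-04 -1.9208e+00]
F [-1.   -4.56 -0.2 ] M [-0.817  0.102  0.172] w 0.0341
[-0.94422686  0.16034409  0.10150732]
```

View pics/s11.png

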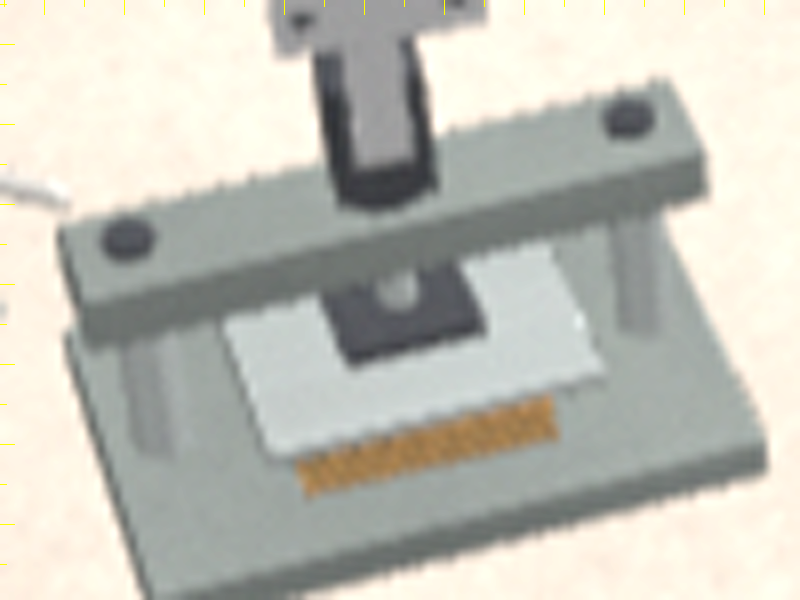

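Call:
jog_arm:
  steps:
    - {"delta_pos": [0,0,0],"rot": [0,0,0.07],"jaw": 20}
    - {"delta_pos": [0,0,0],"rot": [0,0,0.14],"jaw": 20}
    - {"delta_pos": [0,0,0],"rot": [0,0,0.21],"jaw": 20}
    - {"delta_pos": [0,0,0],"rot": [0,0,0.28],"jaw": 20}
    - {"delta_pos": [0,0,0],"rot": [0,0,0.35],"jaw": 20}

```text
time_s: 17.5
position: [0.5438, -0.1925, 0.1342]
eef_rot: [0.001, 0.802, 0.597, -0.001]
wrist_force: [-1.3, -4.2, -0.1]
gripper_width: 0.0335
```

```bash
cat > m.py <<'E'
from h import *
rel(.544,-.1915,.133)
ms=[state()['moment'][2]]
for i in range(3):
    im=viewer.read_camera('scene')[:,:,::-1]; ms.append(state()['moment'][2])
import sys
crop('scene',195,245,295,320,8,sys.argv[1],im)
print(np.round(ms,3),"cmean hold",np.mean(ms[1:]).round(3), state()['tau'].round(3)[5])
E
python3 m.py s12
```

```text
pos [ 0.5438 -0.1925  0.1342] yyaw -16.72 j [-3.070e+01  8.600e+00  1.033e+02 -1.000e-01  6.800e+01 -1.390e+01] t 17.5
delta [ 1.  -0.1  1.2]
F [-1.34 -4.23 -0.1 ] M [-0.942  0.277  0.183] w 0.0335
[0.183 0.11  0.025 0.037] cmean hold 0.058 0.113
```

Call:
jog_arm:
  steps:
    - {"delta_pos": [0,0,0],"rot": [0,0,0.05],"jaw": 20}
    - {"delta_pos": [0,0,0],"rot": [0,0,0.1],"jaw": 20}
    - {"delta_pos": [0,0,0],"rot": [0,0,0.15],"jaw": 20}
    - {"delta_pos": [0,0,0],"rot": [0,0,0.2],"jaw": 20}
    - {"delta_pos": [0,0,0],"rot": [0,0,0.25],"jaw": 20}

```text
time_s: 18.15
position: [0.5437, -0.1924, 0.1341]
eef_rot: [0.001, 0.87, 0.493, -0.001]
wrist_force: [-2.6, -4.3, -0.4]
gripper_width: 0.0336
```

```bash
python3 m.py s13
```

```text
pos [ 0.5437 -0.1924  0.1341] yyaw -30.95 j [-3.070e+01  8.600e+00  1.033e+02 -1.000e-01  6.800e+01  3.000e-01] t 18.15
delta [ 1.  -0.2  1.1]
F [-2.58 -4.32 -0.4 ] M [-1.03   0.496  0.209] w 0.0336
[0.209 0.16  0.156 0.092] cmean hold 0.136 0.148
```

View pics/s13.png

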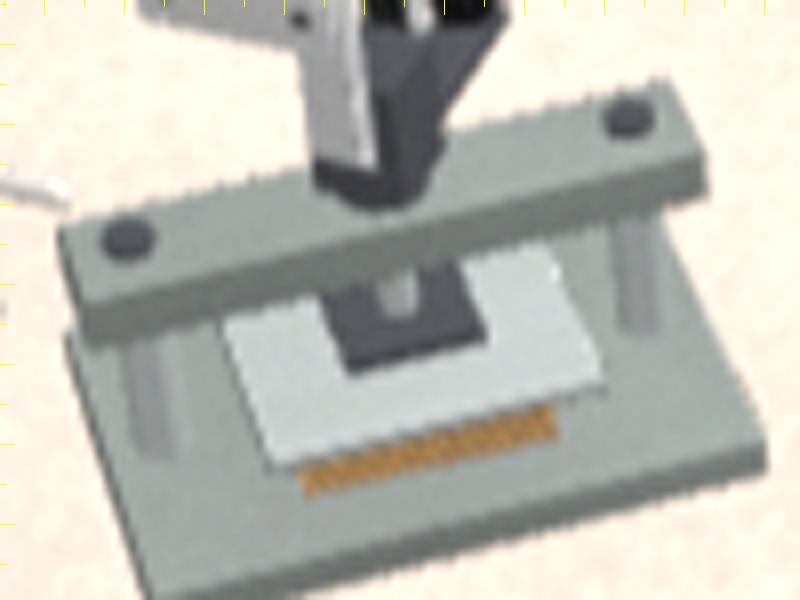

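Call:
jog_arm:
  steps:
    - {"delta_pos": [0,0,0],"rot": [0,0,0.05],"jaw": 20}
    - {"delta_pos": [0,0,0],"rot": [0,0,0.1],"jaw": 20}
    - {"delta_pos": [0,0,0],"rot": [0,0,0.15],"jaw": 20}
    - {"delta_pos": [0,0,0],"rot": [0,0,0.2],"jaw": 20}

```text
time_s: 18.7
position: [0.5436, -0.1924, 0.1341]
eef_rot: [0.001, 0.915, 0.404, -0.001]
wrist_force: [-2.9, -5.8, 0.0]
gripper_width: 0.0337
```

```bash
python3 -c "
from h import *
rel(.544,-.1915,.133);print(state()['tau'][5])"
```

```text
pos [ 0.5436 -0.1924  0.1341] yyaw -42.39 j [-3.070e+01  8.600e+00  1.033e+02 -1.000e-01  6.800e+01  1.180e+01] t 18.7
delta [ 0.9 -0.3  1.1]
F [-2.89 -5.81  0.03] M [-1.048  0.588  0.308] w 0.0337
-0.0990400300361216
```

Call:
jog_arm:
  steps:
    - {"delta_pos": [0,0,0],"rot": [0,0,0.05],"jaw": 20}
    - {"delta_pos": [0,0,0],"rot": [0,0,0.1],"jaw": 20}

```text
time_s: 18.9
position: [0.5436, -0.1923, 0.1342]
eef_rot: [0.001, 0.934, 0.357, -0.001]
wrist_force: [-1.0, -5.5, 0.2]
gripper_width: 0.0339
```

```bash
python3 m.py s14
```

```text
pos [ 0.5436 -0.1923  0.1342] yyaw -48.11 j [-3.070e+01  8.600e+00  1.033e+02 -1.000e-01  6.800e+01  1.750e+01] t 18.9
delta [ 0.9 -0.4  1.2]
F [-1.04 -5.52  0.24] M [-0.955  0.661  0.318] w 0.0339
[0.318 0.215 0.259 0.226] cmean hold 0.233 0.238
```

View pics/s14.png

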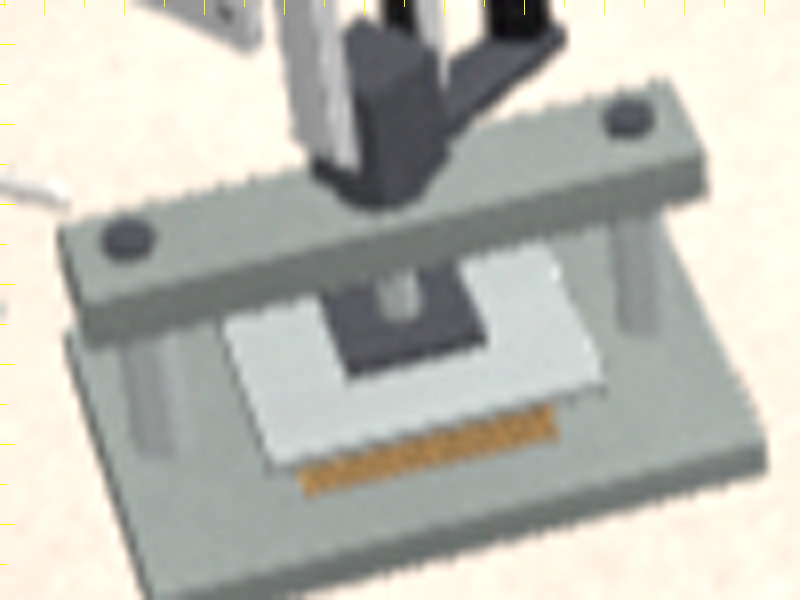

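Call:
jog_arm:
  steps:
    - {"delta_pos": [0,0,0],"rot": [0,0,0.05],"jaw": 20}
    - {"delta_pos": [0,0,0],"rot": [0,0,0.1],"jaw": 20}

```text
time_s: 19.25
position: [0.5436, -0.1923, 0.1342]
eef_rot: [0.001, 0.951, 0.31, -0.001]
wrist_force: [-2.1, -3.5, 0.5]
gripper_width: 0.0339
```

```bash
python3 m.py s15
```

```text
pos [ 0.5436 -0.1923  0.1342] yyaw -53.83 j [-3.070e+01  8.600e+00  1.033e+02 -1.000e-01  6.800e+01  2.320e+01] t 19.25
delta [ 0.8 -0.4  1.2]
F [-2.12 -3.5   0.48] M [-0.988  0.573  0.414] w 0.0339
[0.414 0.27  0.232 0.271] cmean hold 0.258 0.271
```

Call:
jog_arm:
  steps:
    - {"delta_pos": [0,0,0],"rot": [0,0,-0.04],"jaw": 20}
    - {"delta_pos": [0,0,0],"rot": [0,0,-0.06],"jaw": 20}
    - {"delta_pos": [0,0,0],"rot": [0,0,-0.06],"jaw": 20}

```text
time_s: 19.7
position: [0.5436, -0.192, 0.1341]
eef_rot: [0.0, 0.941, 0.339, -0.001]
wrist_force: [-3.0, -5.3, 1.1]
gripper_width: 0.0339
```

```bash
python3 m.py s16
```

```text
pos [ 0.5436 -0.192   0.1341] yyaw -50.4 j [-3.070e+01  8.600e+00  1.033e+02 -1.000e-01  6.800e+01  1.980e+01] t 19.7
delta [ 0.6 -0.2  1.1]
F [-2.99 -5.31  1.05] M [-0.953  0.74   0.084] w 0.0339
[0.084 0.    0.037 0.003] cmean hold 0.013 0.044
```

View pics/s16.png

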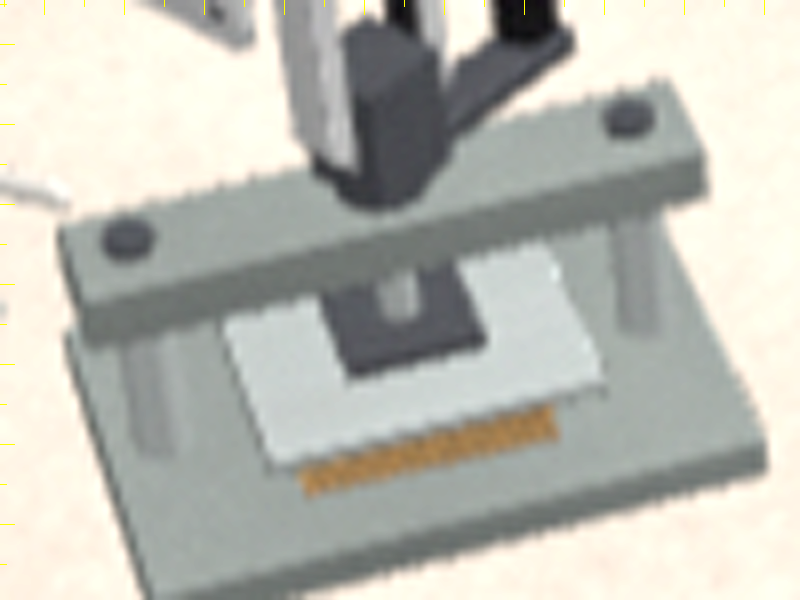

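```bash
python3 - <<'E'
import cv2,numpy as np
def load(n): return cv2.cvtColor(cv2.imread(f"pics/{n}.png"),cv2.COLOR_BGR2GRAY).astype(float)
for n in("s8","s10","s11","s12","s13","s14","s15","s16"):
    g=load(n)
    # nut lower edge: columns 360..380; dark->light transition ; platen front edge: columns 320-500 follow slope
    def edge(cols,lo,hi,thr,up):
        r=[]
        for c in cols:
            col=g[lo:hi,c]; d=(col[1:]-col[:-1])*(1 if up else -1)
            d=np.clip(d,0,None); k=d.argmax(); w=slice(max(0,k-6),k+7)
            r.append(lo+.5+np.sum(np.arange(len(d))[w]*d[w])/d[w].sum())
        return np.median(np.array(r)+0.26*(np.array(cols)-400))
    print(n,"nut low edge",edge(range(360,460,4),330,395,0,True).round(2),"platen front edge",edge(range(330,530,4),360,480,0,False).round(2))
E
```

```text
s8 nut low edge 334.55 platen front edge 397.74
s10 nut low edge 340.22 platen front edge 408.01
s11 nut low edge 354.26 platen front edge 423.0
s12 nut low edge 359.58 platen front edge 429.28
s13 nut low edge 362.82 platen front edge 432.14
s14 nut low edge 367.06 platen front edge 432.39
s15 nut low edge 367.97 platen front edge 432.22
s16 nut low edge 367.84 platen front edge 432.56
```

Call:
jog_arm:
  steps:
    - {"delta_pos": [0,0,0],"rot": [0,0,0.04],"jaw": 20}
    - {"delta_pos": [0,0,0],"rot": [0,0,0.085],"jaw": 20}
    - {"delta_pos": [0,0,0],"rot": [0,0,0.125],"jaw": 20}

```text
time_s: 20.15
position: [0.5435, -0.1923, 0.1341]
eef_rot: [0.001, 0.96, 0.279, -0.001]
wrist_force: [-5.5, -5.0, 0.6]
gripper_width: 0.0339
```

```bash
python3 m.py s17
```

```text
pos [ 0.5435 -0.1923  0.1341] yyaw -57.61 j [-3.070e+01  8.600e+00  1.033e+02 -1.000e-01  6.800e+01  2.700e+01] t 20.15
delta [ 0.8 -0.4  1.1]
F [-5.48 -5.01  0.63] M [-1.077  0.791  0.403] w 0.0339
[0.403 0.373 0.255 0.217] cmean hold 0.282 0.3
```

Call:
jog_arm:
  steps:
    - {"delta_pos": [0,0,0],"rot": [0,0,-0.04],"jaw": 20}
    - {"delta_pos": [0,0,0],"rot": [0,0,-0.065],"jaw": 20}
    - {"delta_pos": [0,0,0],"rot": [0,0,-0.065],"jaw": 20}
    - {"delta_pos": [0,0,-2],"rot": [0,0,-0.065],"jaw": 20}
    - {"delta_pos": [0,0,-4],"rot": [0,0,-0.065],"jaw": 20}
    - {"delta_pos": [0,0,-8],"rot": [0,0,-0.065],"jaw": 20}

```text
time_s: 20.9
position: [0.5435, -0.1919, 0.14]
eef_rot: [0.0, 0.951, 0.31, -0.001]
wrist_force: [1.3, -5.9, -8.2]
gripper_width: 0.0336
```

```bash
python3 m.py s18
```

```text
pos [ 0.5435 -0.1919  0.14  ] yyaw -53.87 j [-3.070e+01  8.200e+00  1.032e+02 -1.000e-01  6.870e+01  2.320e+01] t 20.9
delta [ 0.6 -0.   7. ]
F [ 1.26 -5.89 -8.2 ] M [-1.405 -0.24   0.112] w 0.0336
[ 0.112  0.041  0.009 -0.017] cmean hold 0.011 0.05
```

View pics/s18.png

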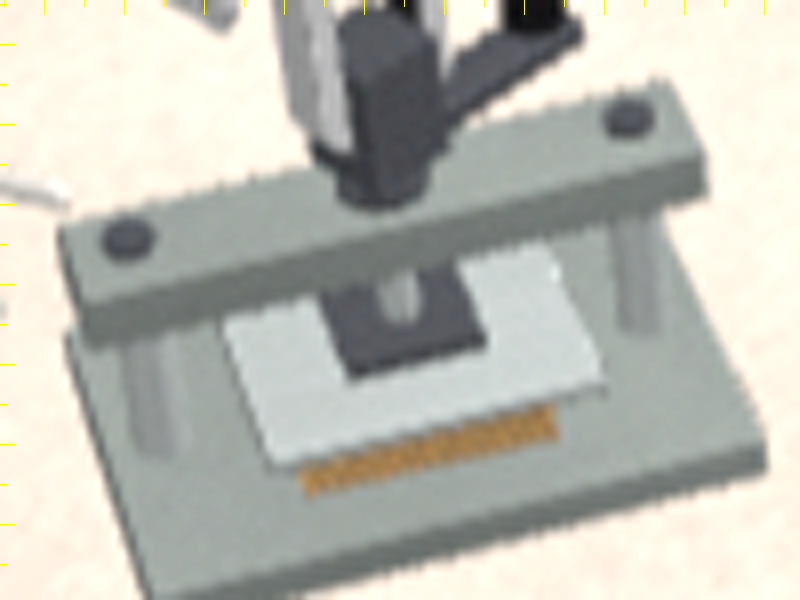

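Call:
jog_arm:
  steps:
    - {"delta_pos": [0,0,-5],"rot": [0,0,0],"jaw": 20}
    - {"delta_pos": [0,0,-10],"rot": [0,0,0],"jaw": 20}
    - {"delta_pos": [0,0,-15],"rot": [0,0,0],"jaw": 20}
    - {"delta_pos": [0,0,-20],"rot": [0,0,0],"jaw": 20}
    - {"delta_pos": [0,0,-30],"rot": [0,0,0],"jaw": 20}
    - {"delta_pos": [0,0,-45],"rot": [0,0,0],"jaw": 20}
    - {"delta_pos": [0,0,-60],"rot": [0,0,0],"jaw": 20}
    - {"delta_pos": [0,0,-60],"rot": [0,0,0],"jaw": 20}

```text
time_s: 21.85
position: [0.546, -0.1923, 0.206]
eef_rot: [0.002, 0.951, 0.309, 0.002]
wrist_force: [0.2, -0.0, -4.7]
gripper_width: 0.0337
```

```bash
python3 m.py s19
```

```text
pos [ 0.546  -0.1923  0.206 ] yyaw -53.96 j [-30.6   4.3 100.1   0.   75.2  23.3] t 21.85
delta [-1.3 -2.3 73. ]
F [ 0.19 -0.04 -4.72] M [-0.12   0.079 -0.033] w 0.0337
[-0.033  0.023 -0.045 -0.028] cmean hold -0.017 -0.001
```

View pics/s19.png

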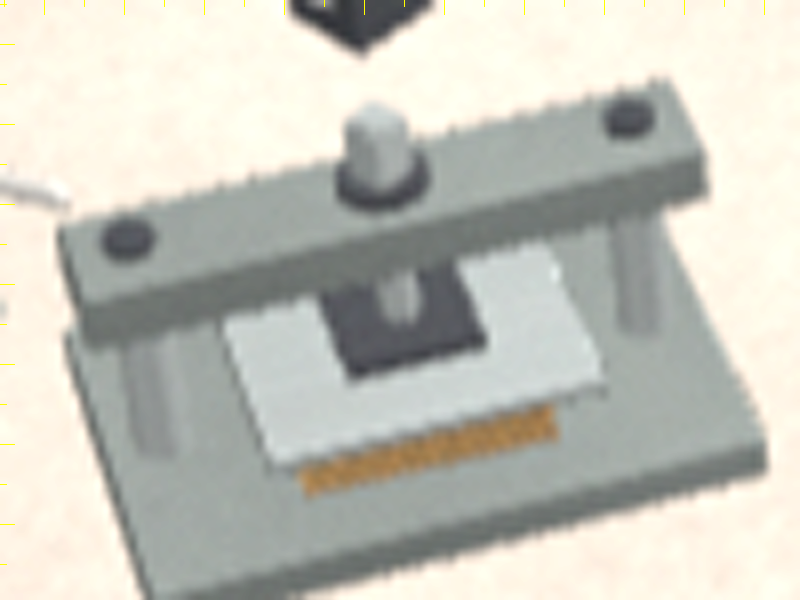

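```bash
python3 -c "
from h import *
rel(.563,.1725,.206,5)"
```

```text
pos [ 0.544  -0.1914  0.202 ] yyaw -53.97 j [-30.6   4.5 100.4   0.   75.1  23.3] t 22.0
delta [ 229.4 -283.    -3.9]
rot [-3.0000e-04 -2.0000e-04 -1.0291e+00]
F [ 0.92  0.66 -5.65] M [-0.131  0.033 -0.028] w 0.0337
```

Call:
jog_arm:
  steps:
    - {"delta_pos": [10,-12,0],"rot": [0,0,-0.03],"jaw": 20}
    - {"delta_pos": [30,-37,0],"rot": [0,0,-0.12],"jaw": 20}
    - {"delta_pos": [55,-68,0],"rot": [0,0,-0.24],"jaw": 20}
    - {"delta_pos": [80,-99,0],"rot": [0,0,-0.36],"jaw": 20}
    - {"delta_pos": [105,-130,0],"rot": [0,0,-0.48],"jaw": 20}
    - {"delta_pos": [130,-161,0],"rot": [0,0,-0.6],"jaw": 20}
    - {"delta_pos": [155,-192,0],"rot": [0,0,-0.72],"jaw": 20}
    - {"delta_pos": [180,-222,0],"rot": [0,0,-0.84],"jaw": 20}
    - {"delta_pos": [203,-251,0],"rot": [0,0,-0.95],"jaw": 20}
    - {"delta_pos": [220,-272,20],"rot": [0,0,-1.01],"jaw": 20}
    - {"delta_pos": [229,-283,50],"rot": [0,0,-1.029],"jaw": 20}
    - {"delta_pos": [229,-283,90],"rot": [0,0,-1.029],"jaw": 20}
    - {"delta_pos": [229,-283,120],"rot": [0,0,-1.029],"jaw": 20}
    - {"delta_pos": [229,-283,140],"rot": [0,0,-1.029],"jaw": 20}
    - {"delta_pos": [229,-283,150],"rot": [0,0,-1.029],"jaw": 20}
    - {"delta_pos": [229,-283,150],"rot": [0,0,-1.029],"jaw": 20}

```text
time_s: 23.6
position: [0.5611, 0.1724, 0.0503]
eef_rot: [-0.001, 0.675, 0.737, -0.001]
wrist_force: [-0.2, -0.1, -4.1]
gripper_width: 0.0342
```

```bash
python3 -c "
from h import *
crop('scene',320,220,420,295,8,'s20')
crop('top',235,215,335,290,8,'t20')
rel(.563,.1725,.0225,5)"
```

```text
pos [0.5634 0.1724 0.053 ] yyaw 5.01 j [  6.   16.5 103.6   0.   59.8   1. ] t 23.7
delta [ 0.1 -0.5 30.5]
rot [ 0.0014 -0.0002  0.0002]
F [ 0.24  0.83 -3.71] M [-0.068 -0.052  0.001] w 0.0338
```

View pics/s20.png

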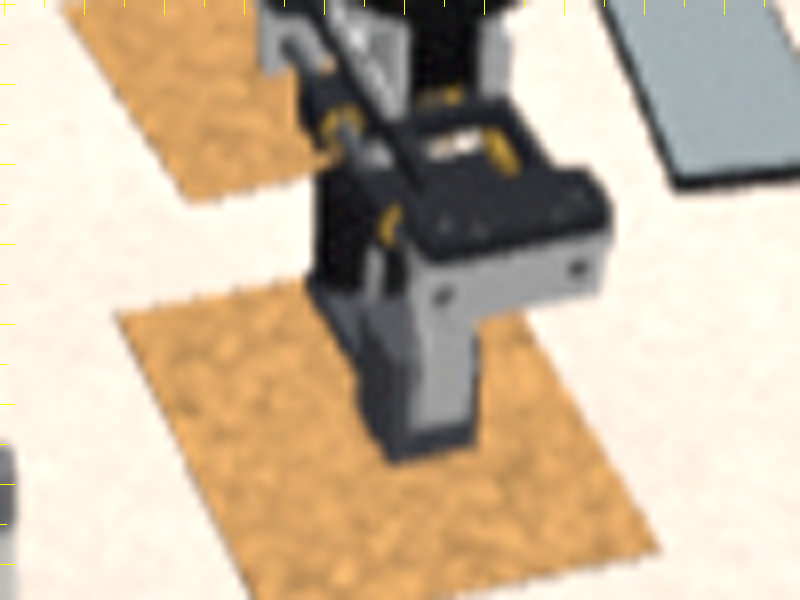

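View pics/t20.png

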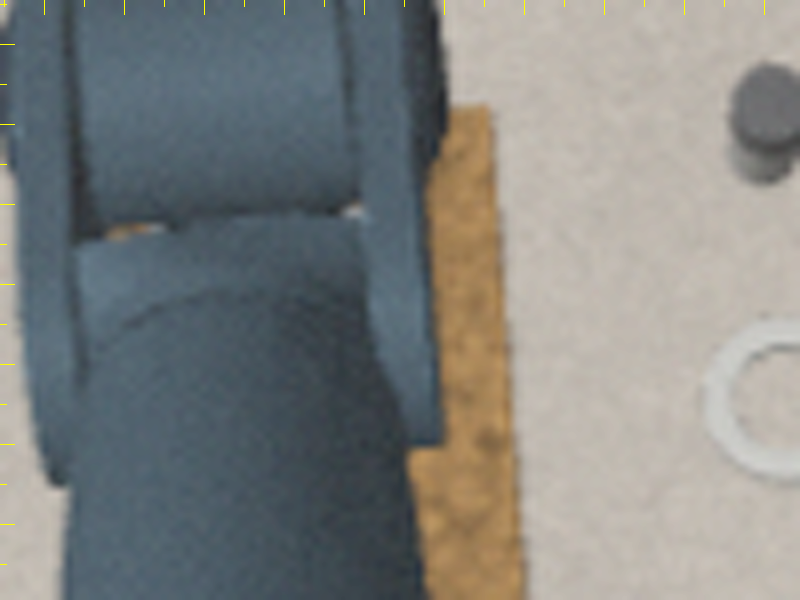

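Call:
jog_arm:
  steps:
    - {"delta_pos": [0,0,6],"rot": [0,0,0],"jaw": 20}
    - {"delta_pos": [0,0,12],"rot": [0,0,0],"jaw": 20}
    - {"delta_pos": [0,0,18],"rot": [0,0,0],"jaw": 20}
    - {"delta_pos": [0,0,22],"rot": [0,0,0],"jaw": 20}
    - {"delta_pos": [0,0,25],"rot": [0,0,0],"jaw": 20}
    - {"delta_pos": [0,0,26.5],"rot": [0,0,0],"jaw": 20}
    - {"delta_pos": [0,0,27],"rot": [0,0,0],"jaw": 20}
    - {"delta_pos": [0,0,27],"rot": [0,0,0],"jaw": 20}

```text
time_s: 24.5
position: [0.563, 0.172, 0.0251]
eef_rot: [0.0, 0.676, 0.737, 0.0]
wrist_force: [0.2, -0.8, -5.0]
gripper_width: 0.0338
```

Call:
jog_arm:
  steps:
    - {"delta_pos": [0,0,0.5],"rot": [0,0,0],"jaw": 20}
    - {"delta_pos": [0,0,1],"rot": [0,0,0],"jaw": 20}
    - {"delta_pos": [0,0,1.5],"rot": [0,0,0],"jaw": 20}
    - {"delta_pos": [0,0,2],"rot": [0,0,0],"jaw": 20}
    - {"delta_pos": [0,0,2],"rot": [0,0,0],"jaw": 20}

```text
time_s: 25.0
position: [0.5628, 0.172, 0.023]
eef_rot: [-0.0, 0.676, 0.737, -0.0]
wrist_force: [0.3, 0.6, -3.5]
gripper_width: 0.0335
```

Call:
jog_arm:
  steps:
    - {"delta_pos": [0,0,0.3],"rot": [0,0,0],"jaw": 20}
    - {"delta_pos": [0,0,0.6],"rot": [0,0,0],"jaw": 20}
    - {"delta_pos": [0,0,0.9],"rot": [0,0,0],"jaw": 20}
    - {"delta_pos": [0,0,0.9],"rot": [0,0,0],"jaw": 20}

```text
time_s: 25.4
position: [0.5629, 0.172, 0.0222]
eef_rot: [0.0, 0.676, 0.737, -0.0]
wrist_force: [0.6, 0.6, -3.6]
gripper_width: 0.0337
```

Call:
jog_arm:
  steps:
    - {"delta_pos": [0,0,0.3],"rot": [0,0,0],"jaw": 20}
    - {"delta_pos": [0,0,0.6],"rot": [0,0,0],"jaw": 20}
    - {"delta_pos": [0,0,0.6],"rot": [0,0,0],"jaw": 20}

```text
time_s: 25.7
position: [0.5629, 0.172, 0.0222]
eef_rot: [-0.0, 0.676, 0.737, -0.0]
wrist_force: [-3.5, -0.3, 3.3]
gripper_width: 0.0336
```

Call:
jog_arm:
  steps:
    - {"delta_pos": [0,0,0],"rot": [0,0,0],"jaw": 60}
    - {"delta_pos": [0,0,0],"rot": [0,0,0],"jaw": 60}
    - {"delta_pos": [0,0,0],"rot": [0,0,0],"jaw": 60}
    - {"delta_pos": [0,0,0],"rot": [0,0,0],"jaw": 60}
    - {"delta_pos": [0,0,-10],"rot": [0,0,0],"jaw": 60}
    - {"delta_pos": [0,0,-40],"rot": [0,0,0],"jaw": 60}
    - {"delta_pos": [0,0,-85],"rot": [0,0,0],"jaw": 60}
    - {"delta_pos": [0,0,-130],"rot": [0,0,0],"jaw": 60}
    - {"delta_pos": [0,0,-175],"rot": [0,0,0],"jaw": 60}
    - {"delta_pos": [-50,-40,-175],"rot": [0,0,0],"jaw": 60}
    - {"delta_pos": [-90,-80,-175],"rot": [0,0,0],"jaw": 60}
    - {"delta_pos": [-130,-120,-175],"rot": [0,0,0],"jaw": 60}
    - {"delta_pos": [-160,-160,-175],"rot": [0,0,0],"jaw": 60}
    - {"delta_pos": [-190,-180,-175],"rot": [0,0,0],"jaw": 60}
    - {"delta_pos": [-190,-180,-175],"rot": [0,0,0],"jaw": 60}

```text
time_s: 27.2
position: [0.3982, -0.0352, 0.1971]
eef_rot: [0.001, 0.677, 0.736, -0.0]
wrist_force: [0.5, -0.4, -0.9]
gripper_width: 0.0602
```

```bash
python3 -c "
from h import *
rel(.563,.1725,.0225,5)
im=viewer.read_camera('scene')[:,:,::-1];t=viewer.read_camera('top')[:,:,::-1]
cv2.imwrite('pics/sF.png',im);cv2.imwrite('pics/tF.png',t)
crop('scene',320,220,420,295,8,'s21',im)
crop('top',235,215,335,290,8,'t21',t)"
```

```text
pos [ 0.3982 -0.0352  0.1971] yyaw 4.76 j [-21.4 -22.2 124.4  -0.   77.7 -26.1] t 27.2
delta [193.5 181.3 174.5]
rot [ 0.0012  0.0015 -0.0042]
F [ 0.47 -0.37 -0.91] M [-0.113  0.021  0.012] w 0.0602
```

View pics/s21.png

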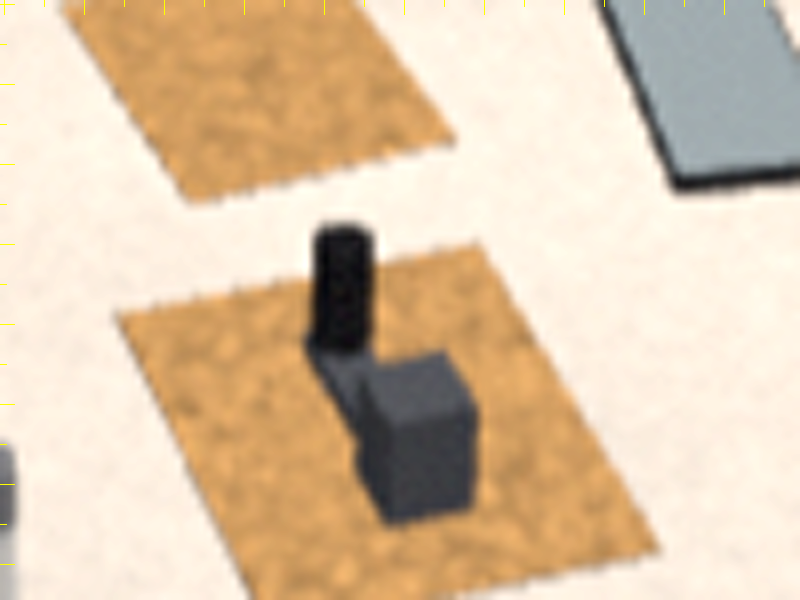

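View pics/t21.png

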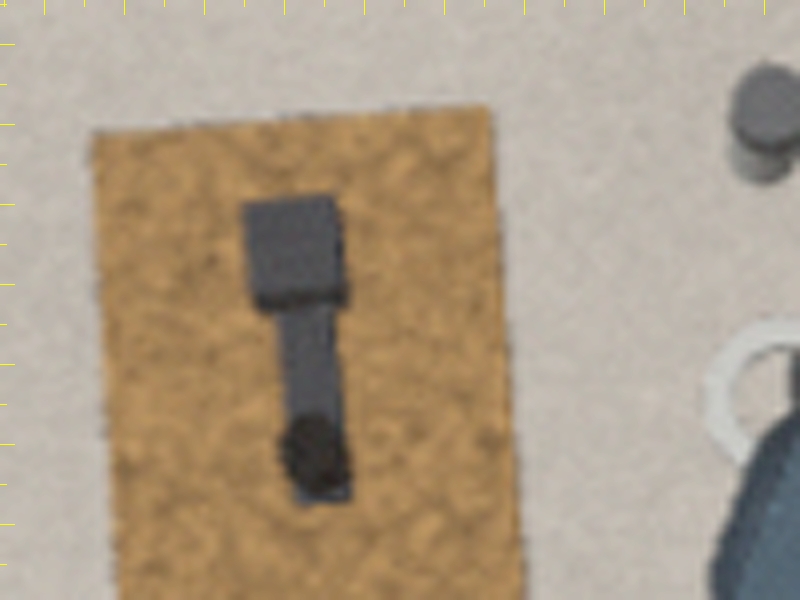

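View pics/tF.png

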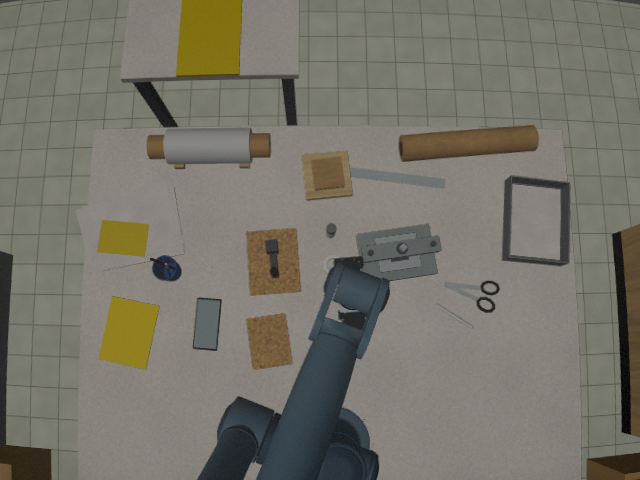

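View pics/sF.png

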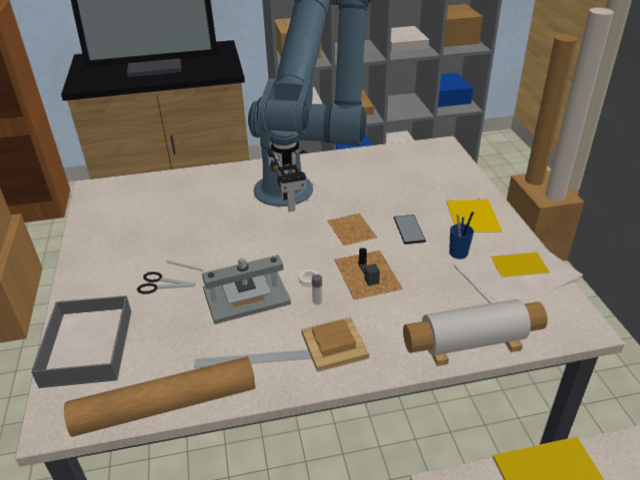

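```bash
python3 - <<'E'
from h import *
g=lambda u:(235+(u[0]+.5)/8-.5,215+(u[1]+.5)/8-.5)
h=onz("top",g((294,248)),.054);k=onz("top",g((312,442)),.066)
print(h,k,"mid",(h+k)/2,"mat ctr top",[.5248,.1709])
im=cv2.imread("pics/sF.png");crop('scene',195,245,295,320,8,'s22',im)
a=cv2.imread("pics/s19.png");b=cv2.imread("pics/s22.png")
d=cv2.absdiff(a,b)[240:];print("platen diff",d.mean(),d.max())
E
```

```text
[0.56150112 0.17232666 0.054     ] [0.4902289  0.16443309 0.066     ] mid [0.52586501 0.16837988 0.06      ] mat ctr top [0.5248, 0.1709]
platen diff 3.914226851851852 10
```

```bash
python3 -c "
from rig import r
print(r.sign_off())"
```

```text
the job is handed in; nothing more can be done
None
```

I fitted the crank on the spindle, wound the press closed on the pack, laid the crank back on the mat and handed the job in at about 27 s. The hand-in gave no verdict.

- **Fitting:** I picked the crank up by its hub and lowered it slowly. It slid on without resistance and seated on the collar at about 4 N.
- **Winding:** I regripped once, then wound clockwise about 3 rad. The winding moment rose from about 0.19 N m when free to about 0.40 N m.
- **Press load:** I put the final load at about 30 to 35 N, inside the 20 to 45 N band. The two estimates differed a little: the moment gave about 34 N, and the point where the platen stopped in the pictures gave about 30 N. The load could not be measured directly.
- **Lifting off:** I eased the torque to about zero before lifting. The platen did not move in the pictures, either at lift-off or at the end.
- **Laying down:** The crank went down with about 7 N and lies flat. Its middle is about 3 mm from the mat centre, with the camera good to about 2 mm. It lies turned about half way round from how it started, with the knob towards the robot.
- **Other things:** In the last pictures everything else looked to be where it started, and the robot was touching nothing. The arm covered part of the tape roll in the top view, but the roll looked unmoved in the scene view.

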